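# Load the specimen tray, slide it into the scanner and steer the laser spot onto its ring

## Robot

A 6-joint arm with a two-finger parallel gripper is mounted at the origin on the work surface. World frame = base frame: x ahead of the robot, y to its left, z up, the work surface at z = 0. Lengths are in m, angles in degrees, forces in N, time in s.
With the tool pointing down it reaches from about 0.4 to 0.825 m from the base axis. Payload 7 kg.
Tool frame: the origin (TCP) lies midway between the tips of the shut fingers; the grasp point (between the pads) lies 19 mm behind it; z points along the fingers, y is the line along which they close (so a half turn about z gives the same grasp; the last joint's range is limited). The gripper opens to 88 mm and grips with 3 to 60 N. Pads are 19 mm wide; open, the fingers measure 130 mm over their backs; the gripper's body (78 mm by 193 mm) begins 47 mm behind the grasp point.
Start: joints at [87.095, 20.546, 0.682, 0, -70.136, -16.507], TCP at [0.224, 0.637, 0.227] pointing down, gripper open.
Joint ranges: [-176.03, 176.03], [-82.01, 121.73], [-58.28, 71.71], [-173.87, 95.51], [-174.79, -0.11], [-173.66, 173.66]. Speed limits (degrees/s): [136.94, 136.94, 172.46, 180, 180, 180].

## Interface

Orientations are given as [roll, pitch, yaw] about the fixed x, y, z axes, in that order (R = Rz(yaw) Ry(pitch) Rx(roll)).
In Python, from plant import r, eyes, workorder gives the robot as it stands.
- The arm moves only by the tool step_arm, never from a script. Its argument "plan" is a list of rows, each a list of 5 numbers: the shift along the tool's x, y, z each as a share of 25 cm, from -1 to 1, then the turn about the tool's z as a share of 60 degrees, from -1 to 1, then the finger opening in mm, from 0 to 87.6. In form: [[x, y, z, turn, jaw], ...]. A call has 1 to 12 rows; each row is the pose to reach, as a shift and turn from the pose commanded when the call began, along the tool's axes at that moment; what a row does not reach only later rows make up. A row lasts 1/12 s, in which the tool goes at most 41.7 mm and 7.16 degrees, less where a joint would pass 70% of its speed; a pose out of reach is approached as far as the arm can. A call with a number of a shift or a turn outside -1 to 1 is refused whole. A call with a gripper value outside its range is refused whole. The fingers move at their own pace and stop on an object; "newtons" is the grip in N (left out, the last holds). Time passes only in rows, so rows that repeat a pose let the fingers close. It gives the time, the measured TCP pose, the force, the opening and the grip force at its end, in the units of the state.
- r.get_state(): the state, without advancing time (a new reading comes with each control period).
- eyes.capture(name): name is "scene" or "side" or "wrist"; returns the picture (480x640x3 uint8, red, green, blue); there is no depth.
- eyes.camera_model(name): a dict with "fov_y" (degrees; the focal length in pixels is half the picture's height over the tangent of half this angle, whatever the lens; pixels are square), "cx", "cy" (the principal point, pixels), "k1" (the pictures are not rectified: a ray, as slopes to the right and down, at radius r is drawn at 1 + k1 r^2 times it, then the intrinsics apply), "world_to_cam" (4x4, takes a point from world to camera coordinates); the wrist camera has in their place "hand_eye" (4x4, takes a point from camera to tool coordinates, whose origin is the TCP and whose axes are the flange's). Camera axes: x right, y up, looking along -z (the intrinsics and any distortion apply to the point x, -y, -z); pixel columns grow to the right and rows downward; lengths in m; the calibration is good to about 2 mm. A picture is of the moment at which its call begins: read the wrist's pose just before it. camera_model takes no time and is no camera call.
- workorder.close_job(): hands the job in; it is judged then, once.
The state is a dict: "time_s": time; "joints": joint angles; "qd": joint speeds; "joint_torque": joint torques, N m; "tcp_pos": TCP position; "eef_rot": TCP orientation; "contact_force": force on the tool from outside, world axes, zero at the start; "moment": the same for the moment, N m; "gripper_width": finger opening in m; "gripper_force": force on a finger pad.
Only numpy, scipy, OpenCV 4.12 (cv2) and the standard library are available. Lean on these libraries where they do the work, as an engineer would, in place of code of your own. Each camera call takes 0.05 s, during which the arm holds its last target. There are 200 camera calls.

## Task

Set up the laser scanner for the next run: first put every specimen carrier on the table into a pocket of its own in the grey tray, seated flat with its tab towards the ring end of the tray; then slide the loaded tray fully home against the end stop of the slot; then turn the two mirror screws until the red spot lies wholly inside the ring on the tray. Leave the other things on the table where they are.

Things in the scene. Friction and masses are not known exactly. Their poses are not given: they have to be found in the camera images.
- bench: fixed aluminium bench, plate 12 mm thick on the table. Origin at table height, midway between the rails, at the slot's mouth; +y = the way the tray slides in, x across, z up. Flat apron 120 mm wide from y -295 to 0 runs level into the slot. Black mirror head (78 x 22 mm, top 132 mm over the table) on a post at x 0, y 195; near screw on a like bracket at x -85, y 195. Laser block at x -90, y 50, up to 106 mm over the table
- slot_end (a point): middle of the slot's end stop at floor level: bench x 0, y 130 mm, 12 mm over the table; bench axes. The slot is a dark steel channel, bench y 0 to 130 mm: 75 mm wide between the rails, 7 mm high under lips that reach in to x = +-30 mm (tops 23 mm over the table), open above between the lips. A flared mouth, 11 mm high, is about 98 mm wide at y -25 mm
- tray: loose grey tray, 250 g, starts roughly placed on the apron. Plate 72 (x) x 237 (y) x 5 mm, origin at centre of underside; ring at its +y end, at its -y end an upright grip fin 12 (x) x 22 (y) mm, 5 to 33 mm above the underside, centred at y -106.5 mm. Four pockets in a row, inside 45 (x) x 34 (y) mm, wall tops 13 mm above the underside. Fully home its +y edge meets the stop: origin at bench x 0, y 11.5 mm
- ring (a point): centre of the black ring mark (inner diameter 17 mm, outer 23 mm, white inside) on the tray's upper face, at tray x = 0, y = 89.5 mm, 5 mm above the underside
- spot: the small bright red light spot, 9 mm across, that the mirror throws on the slot, just above the tray's upper face; its centre. Near the ring, screw_near by +1 rad moves it about 12 mm along bench +x (an arc about the mirror's post), screw_far by +1 rad 12 mm towards the post (bench +y). It follows at once and stays. How the laser sits varies by a few mm, so the spot itself must be watched
- screw_near (a joint): angle of the near mirror screw (rad, vertical axis, positive is counter-clockwise seen from above), -4 to 4, stays where left (friction 0.03 N m). It steers the spot along bench x. It also pans the mirror head, which carries the far screw. 
- screw_near_grip (a point): on the axis of the near screw, at bench x = -85 mm, y = 195 mm, 155 mm above the table: middle of its steel wing, a bar 10 mm thick, 36 mm long and 22 mm high (144 to 166 mm above the table) on a disc of 28 mm diameter; this frame turns with the screw, its x along the bar, y across it
- screw_far (a joint): angle of the far mirror screw (rad, vertical axis, positive is counter-clockwise seen from above), -4 to 4, stays where left (friction 0.03 N m). It steers the spot along bench y. 
- screw_far_grip (a point): on the axis of the far screw, at bench x = 0 mm, y = 195 mm, 155 mm above the table: middle of its steel wing, a bar 10 mm thick, 36 mm long and 22 mm high (144 to 166 mm above the table) on a disc of 28 mm diameter; this frame turns with the screw, its x along the bar, y across it
- pocket0 (a point): on the floor of tray pocket 0 (nearest the fin): where the origin of a carrier seated there with its tab to tray +y lies, at tray x = 0, y = -74 mm; axes as the tray's
- pocket1 (a point): on the floor of tray pocket 1 (second): where the origin of a carrier seated there with its tab to tray +y lies, at tray x = 0, y = -37 mm; axes as the tray's
- pocket2 (a point): on the floor of tray pocket 2 (third): where the origin of a carrier seated there with its tab to tray +y lies, at tray x = 0, y = 0 mm; axes as the tray's
- pocket3 (a point): on the floor of tray pocket 3 (nearest the ring): where the origin of a carrier seated there with its tab to tray +y lies, at tray x = 0, y = 37 mm; axes as the tray's
- carrier0: specimen carrier (may be absent): upright aluminium block 40 mm (x) x 22 mm (y) x 32 mm high, 70 g, with a low tab 14 mm wide and 12 mm high that juts 7 mm from the foot of its +y long side; a dark well with a brown chip on top. Origin at the centre of the block's underside (the tab's tip is 18 mm along +y), +z up. All carriers are alike
- carrier1: specimen carrier (may be absent): upright aluminium block 40 mm (x) x 22 mm (y) x 32 mm high, 70 g, with a low tab 14 mm wide and 12 mm high that juts 7 mm from the foot of its +y long side; a dark well with a brown chip on top. Origin at the centre of the block's underside (the tab's tip is 18 mm along +y), +z up. All carriers are alike
- carrier2: specimen carrier (may be absent): upright aluminium block 40 mm (x) x 22 mm (y) x 32 mm high, 70 g, with a low tab 14 mm wide and 12 mm high that juts 7 mm from the foot of its +y long side; a dark well with a brown chip on top. Origin at the centre of the block's underside (the tab's tip is 18 mm along +y), +z up. All carriers are alike
- carrier3: specimen carrier (may be absent): upright aluminium block 40 mm (x) x 22 mm (y) x 32 mm high, 70 g, with a low tab 14 mm wide and 12 mm high that juts 7 mm from the foot of its +y long side; a dark well with a brown chip on top. Origin at the centre of the block's underside (the tab's tip is 18 mm along +y), +z up. All carriers are alike
- dish_a: bystander, not part of the job: glass dish, 64 mm across, 14 mm high
- dish_b: bystander, not part of the job: glass dish, 64 mm across, 14 mm high
- jar: bystander, not part of the job: glass jar, 40 mm across, 55 mm high
- bottle: bystander, not part of the job: small white bottle, 44 mm across, 80 mm high
- tweezers: bystander, not part of the job: steel tweezers, about 120 mm long along x, 6 mm high
- brush: bystander, not part of the job: brush lying flat, 150 mm long along x
There are look-alikes about, which are no part of the job. What is shaped like the carrier3 but orange is not meant.

How it is judged (in metres and radians):
On the way, in this order (a step that is already met when the one before it is completed fails the run):
1. every carrier present sits in a pocket of the tray, tab towards the ring end (((distance between carrier0 and pocket0 below 0.0065 m and y of ring in the frame of carrier0 above 0.03 m) or (distance between carrier0 and pocket1 below 0.0065 m and y of ring in the frame of carrier0 above 0.03 m) or (distance between carrier0 and pocket2 below 0.0065 m and y of ring in the frame of carrier0 above 0.03 m) or (distance between carrier0 and pocket3 below 0.0065 m and y of ring in the frame of carrier0 above 0.03 m)) and ((distance between carrier1 and pocket0 below 0.0065 m and y of ring in the frame of carrier1 above 0.03 m) or (distance between carrier1 and pocket1 below 0.0065 m and y of ring in the frame of carrier1 above 0.03 m) or (distance between carrier1 and pocket2 below 0.0065 m and y of ring in the frame of carrier1 above 0.03 m) or (distance between carrier1 and pocket3 below 0.0065 m and y of ring in the frame of carrier1 above 0.03 m)) and ((distance between carrier2 and pocket0 below 0.0065 m and y of ring in the frame of carrier2 above 0.03 m) or (distance between carrier2 and pocket1 below 0.0065 m and y of ring in the frame of carrier2 above 0.03 m) or (distance between carrier2 and pocket2 below 0.0065 m and y of ring in the frame of carrier2 above 0.03 m) or (distance between carrier2 and pocket3 below 0.0065 m and y of ring in the frame of carrier2 above 0.03 m)) and ((distance between carrier3 and pocket0 below 0.0065 m and y of ring in the frame of carrier3 above 0.03 m) or (distance between carrier3 and pocket1 below 0.0065 m and y of ring in the frame of carrier3 above 0.03 m) or (distance between carrier3 and pocket2 below 0.0065 m and y of ring in the frame of carrier3 above 0.03 m) or (distance between carrier3 and pocket3 below 0.0065 m and y of ring in the frame of carrier3 above 0.03 m))), for 0.2 s.
2. the tray is fully home in the slot (y of tray in the frame of bench between 0.008 and 0.0155 m and x of tray in the frame of bench between -0.004 and 0.004 m and z of tray in the frame of bench below 0.0145 m and angle between the y axis of tray and the y axis of bench, either way round below 0.06 rad), for 0.2 s.
3. the spot lies inside the ring of the tray in the slot (all of step 2 and horizontal distance between spot and ring below 0.004 m), for 0.2 s.
At the end, for the whole second after the job is handed in: Each carrier present sits flat in its own pocket (within 6.5 mm of the seat point), tab towards the ring end; the tray is home against the stop (within 3.5 mm), straight; the spot's centre is within 4 mm of the ring's centre, so wholly inside it; all at rest (all of step 1 and all of step 3 and linear speed of each of carrier0, carrier1, carrier2, carrier3, tray below 0.02 m/s and velocity of joint screw_near between -0.1 and 0.1 rad/s and velocity of joint screw_far between -0.1 and 0.1 rad/s); the robot touches nothing.
It fails at once if a bystander is pushed more than 30 mm away (distance of any of dish_a, dish_b, jar, bottle, tweezers, brush from where it was at the start of the episode above 0.03 m).
Of carrier0, carrier1, carrier2, carrier3 only 3 to 4 are there at a start; the rules pass over those that are not, and their reading is None.
At some moment in a run one of carrier0, carrier1, carrier2, carrier3 may be knocked a few centimetres aside while the robot is not near it.
Once in a run the grip may slacken for a moment while it holds something.
It also fails if it takes over 208 s, if anything falls off the work surface, if the arm or the gripper's body presses on something with over 40 N, if the wrist force passes 120 N, or if a joint passes its speed limit or range.

## Working session

There is one attempt and no reset: what is moved stays moved. The work goes in short steps, Python scripts to look and compute and a tool call to move; the robot and the scene stay as the last step left them, time stands still between calls to the robot, and variables do not carry over. Pictures are saved under pics/ and viewed, at most 14 in all, crops included, and the job is handed in when it is done.

Besides the shell and the picture viewer there is one more tool, called after "Request:" by a JSON object that holds its "method" and its "body". step_arm: Moves the arm, as the interface text tells. Its arguments: {"type":"object","properties":{"plan":{"type":"array"},"newtons":{"type":"number"}},"required":["plan"]}

```bash
ls; mkdir -p pics; python3 - <<'E'
from plant import r,eyes,workorder
import cv2,numpy as np
s=r.get_state();print(s)
for n in("scene","side","wrist"):
    m=eyes.camera_model(n);print(n,{k:(np.round(v,4).tolist() if not np.isscalar(v) else v) for k,v in m.items()})
    cv2.imwrite(f"pics/{n}0.png",eyes.capture(n)[:,:,::-1])
E
```

```text
pics
{'time_s': 0.0, 'joints': array([ 8.70951704e+01,  2.05911285e+01,  6.34075948e-01, -1.99240400e-02,
       -7.01351975e+01, -1.65062949e+01]), 'qd': array([-0.0986568 ,  0.09143528,  0.0112916 , -0.02984587, -0.01776703,
       -0.01056118]), 'joint_torque': array([-1.14636114e-03, -5.82713807e+01,  2.93058622e+01,  6.99699238e+00,
        6.87793960e-03, -1.59854899e-04]), 'tcp_pos': array([0.22420344, 0.63616497, 0.22562905]), 'eef_rot': array([ 1.79906230e+02, -8.25466978e-03, -1.94179030e+01]), 'contact_force': array([-1.05327021, -0.07280075,  0.25396694]), 'moment': array([-0.00127089,  0.01182956, -0.02345691]), 'gripper_force': 0.0, 'gripper_width': 0.08754246125632321}
scene {'fov_y': 55.860497284105264, 'cx': 314.3788811759417, 'cy': 237.6429320317541, 'k1': -0.08407551746412537, 'world_to_cam': [[-0.4761, 0.8793, 0.0141, 0.3287], [-0.647, -0.3611, 0.6716, 0.2385], [0.5956, 0.3106, 0.7408, -1.5754], [0.0, 0.0, 0.0, 1.0]]}
side {'fov_y': 53.6944138957001, 'cx': 321.5959043950724, 'cy': 241.57380540065506, 'k1': 0.04280472560833069, 'world_to_cam': [[0.9776, -0.2102, 0.0063, -0.5596], [0.1333, 0.6431, 0.7541, -0.1202], [-0.1626, -0.7364, 0.6567, -1.116], [0.0, 0.0, 0.0, 1.0]]}
wrist {'fov_y': 63.74237156930573, 'cx': 315.1646503531548, 'cy': 245.7392590122631, 'k1': -0.024889070274967486, 'hand_eye': [[-0.0005, 0.9677, 0.252, 0.0674], [1.0, 0.0005, 0.0001, -0.0], [-0.0001, 0.252, -0.9677, -0.1572], [0.0, 0.0, 0.0, 1.0]]}
```

View pics/scene0.png

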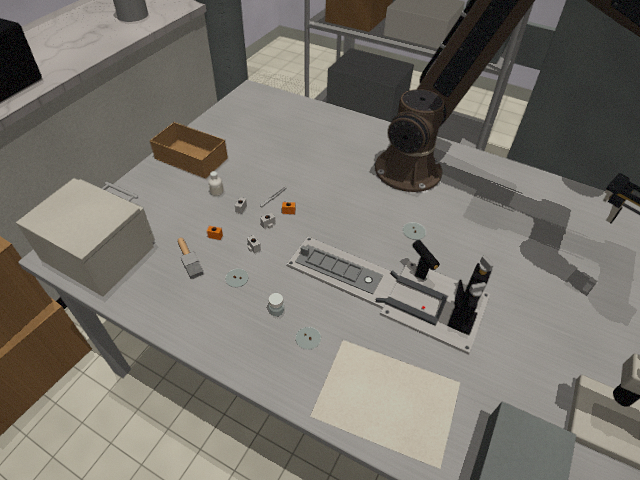

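View pics/side0.png

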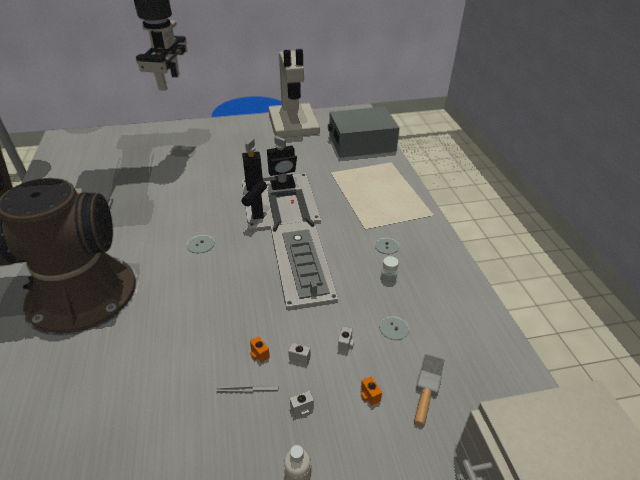

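Scene view: the three silver carriers are at about (241,205), (268,220) and (253,243). The look-alikes are orange blocks at (289,208) and (215,232). The bottle at (215,185) and the white jar (276,303) are bystanders. In the side view the silver ones are at (299,354), (345,339) and (302,403), with orange at (259,349) and (371,390). I choose the silver ones.

```bash
cat > h.py <<'E'
from plant import r,eyes,workorder
import cv2,numpy as np
from scipy.spatial.transform import Rotation as Ro
def KD(m):
    f=240/np.tan(np.radians(m["fov_y"]/2))
    return np.array([[f,0,m["cx"]],[0,f,m["cy"]],[0,0,1.]]),np.array([m["k1"],0,0,0,0.])
F=np.diag([1,-1,-1.])
def T_tool(s):
    T=np.eye(4);T[:3,:3]=Ro.from_euler('xyz',s["eef_rot"],degrees=True).as_matrix();T[:3,3]=s["tcp_pos"];return T
def cam(n,s=None):
    "K,D,cam->world (OpenCV axes)"
    m=eyes.camera_model(n);K,D=KD(m)
    T=np.linalg.inv(m["world_to_cam"]) if n!="wrist" else T_tool(s or r.get_state())@np.array(m["hand_eye"])
    return K,D,T[:3,:3]@F,T[:3,3]
def rays(c,px):
    K,D,R,t=c
    u=cv2.undistortPoints(np.array(px,float).reshape(-1,1,2),K,D).reshape(-1,2)
    d=np.c_[u,np.ones(len(u))]@R.T
    return t,d
def onz(c,px,z):
    t,d=rays(c,px);return t+d*((z-t[2])/d[:,2])[:,None]
def tri(obs):
    "obs list of (cam,[u,v]) -> point, residual mm"
    A=np.zeros((3,3));b=np.zeros(3);L=[]
    for c,p in obs:
        t,d=rays(c,[p]);d=d[0]/np.linalg.norm(d[0]);P=np.eye(3)-np.outer(d,d);A+=P;b+=P@t;L.append((P,t))
    x=np.linalg.solve(A,b);return x,[round(1e3*np.linalg.norm(P@(x-t)),1) for P,t in L]
def proj(c,X):
    K,D,R,t=c;return cv2.projectPoints(((np.array(X,float).reshape(-1,3)-t)@R),np.zeros(3),np.zeros(3),K,D)[0].reshape(-1,2)
def shot(n,name=None):
    s=r.get_state();c=cam(n,s);im=eyes.capture(n)[:,:,::-1].copy()
    if name: cv2.imwrite(f"pics/{name}.png",im)
    return im,c
E
python3 - <<'E'
from h import *
a=cam("scene");b=cam("side");np.set_printoptions(precision=4,suppress=True)
for n,p,q in [("c1",(241,204),(302,403)),("c2",(268,219),(299,354)),("c3",(253,242),(345,339)),("o1",(289,208),(259,349)),("o2",(215,232),(371,390)),("ring",(368,280),(297,238)),("fin",(307,246),(314,290)),("spot",(422,308),(292,202)),("jar",(276,300),(390,265)),("bottle",(214,180),(297,455)),("near",(482,270),(252,147)),
 ("far?",(482,270),(281,143)),("dish",(413,231),(200,243)),("twz",(273,197),(247,388)),("dish2",(237,278),(395,327))]:
    print(n,*tri([(a,p),(b,q)]))
s=cv2.imread("pics/scene0.png")[220:370,270:510];t=cv2.imread("pics/side0.png")[120:320,220:360]
cv2.imwrite("pics/crop1.png",np.hstack([cv2.resize(s,None,fx=2,fy=2,interpolation=cv2.INTER_CUBIC),np.vstack([cv2.resize(t,None,fx=1.5,fy=1.5,interpolation=cv2.INTER_CUBIC)])]) if 0 else cv2.resize(s,(800,500),interpolation=cv2.INTER_CUBIC))
cv2.imwrite("pics/crop2.png",cv2.resize(t,(420,600),interpolation=cv2.INTER_CUBIC))
E
```

```text
c1 [ 0.4485 -0.3948  0.0204] [np.float64(1.8), np.float64(1.8)]
c2 [ 0.4621 -0.286   0.0192] [np.float64(1.8), np.float64(1.8)]
c3 [ 0.5632 -0.2719  0.022 ] [np.float64(0.7), np.float64(0.7)]
o1 [ 0.3852 -0.2559  0.0161] [np.float64(0.2), np.float64(0.2)]
o2 [ 0.5828 -0.3948  0.0184] [np.float64(1.0), np.float64(1.0)]
ring [0.5221 0.0744 0.0161] [np.float64(0.1), np.float64(0.1)]
fin [ 0.5191 -0.126   0.0345] [np.float64(9.4), np.float64(9.4)]
spot [0.5359 0.2355 0.0148] [np.float64(0.3), np.float64(0.3)]
jar [ 0.7159 -0.0993  0.0443] [np.float64(1.5), np.float64(1.5)]
bottle [ 0.4245 -0.507   0.0569] [np.float64(2.4), np.float64(2.4)]
near [0.4463 0.3379 0.1427] [np.float64(4.5), np.float64(4.5)]
far? [0.5093 0.324  0.1764] [np.float64(21.3), np.float64(21.3)]
dish [0.2738 0.1176 0.004 ] [np.float64(2.0), np.float64(2.0)]
twz [ 0.3536 -0.3337  0.0034] [np.float64(1.3), np.float64(1.3)]
dish2 [ 0.6825 -0.2482  0.0025] [np.float64(1.2), np.float64(1.2)]
```

View pics/crop1.png

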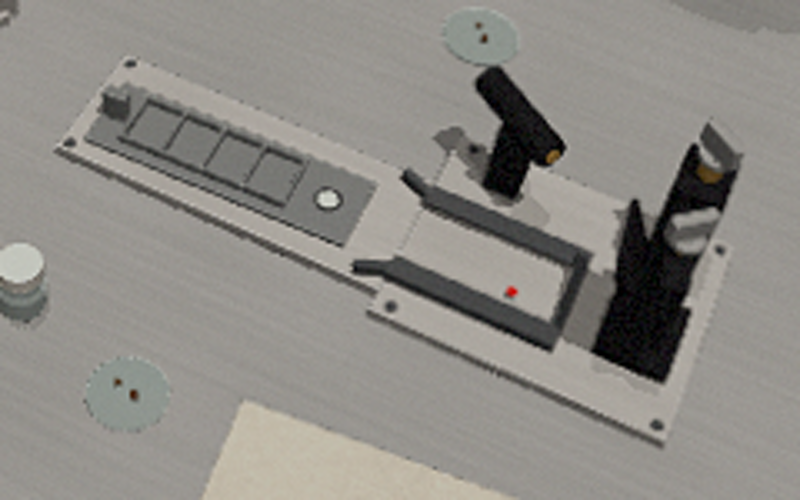

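The crop shows the tray on the apron with its fin on the left and its ring on the right. The red spot sits in the slot and the near and far wings stand beyond it. Triangulated heights are plausible: ring 16 mm, spot 15 mm, block tops about 20 mm. I'll move the wrist camera over the bench.

Request:
{"method": "step_arm", "body": {"plan": [[0.8,1,-0.4,1,60],[0.8,1,-0.4,1,60],[0.8,1,-0.4,1,60],[0.8,1,-0.4,1,60],[0.8,1,-0.4,1,60],[0.8,1,-0.4,1,60],[0.8,1,-0.4,1,60],[0.8,1,-0.4,1,60],[0.8,1,-0.4,1,60],[0.8,1,-0.4,1,60],[0.8,1,-0.4,1,60]]}}

```text
time_s: 1.07
tcp_pos: [0.3299, 0.3342, 0.3266]
eef_rot: [-180.0, 0.0, -79.4]
contact_force: [-0.7, 0.2, 0.3]
gripper_width: 0.0599
gripper_force: 0.0
```

Request:
{"method": "step_arm", "body": {"plan": [[0.95,-0.51,0,0.177,60],[0.95,-0.51,0,0.177,60],[0.95,-0.51,0,0.177,60],[0.95,-0.51,0,0.177,60],[0.95,-0.51,0,0.177,60],[0.95,-0.51,0,0.177,60],[0.95,-0.51,0,0.177,60],[0.95,-0.51,0,0.177,60],[0.95,-0.51,0,0.177,60],[0.95,-0.51,0,0.177,60]]}}

```text
time_s: 1.9
tcp_pos: [0.4987, 0.1252, 0.3255]
eef_rot: [179.9, -0.0, -89.9]
contact_force: [-0.2, 0.1, 0.4]
gripper_width: 0.0601
gripper_force: 0.0
```

```bash
python3 - <<'E'
from h import *
im,c=shot("wrist","w1");s=r.get_state();print(s["tcp_pos"],s["eef_rot"],s["joints"],s["qd"].max());np.savez("pics/w1.npz",T=T_tool(s))
E
```

```text
[0.49854828 0.12545374 0.32586301] [ 1.79937239e+02 -2.73028172e-02 -8.99079913e+01] [ 3.60189495e+01  2.27724150e+00 -9.67020696e+00 -1.50384762e-02
 -7.81193937e+01 -3.59238512e+01] 0.5668172825192066
```

View pics/w1.png

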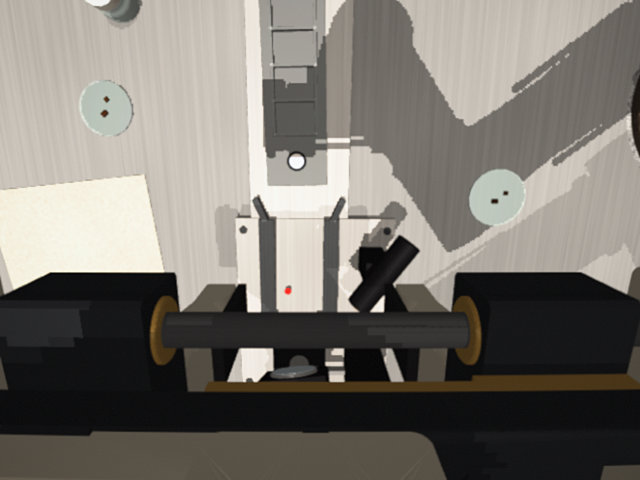

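Wrist view: ring at (297,161), spot at (288,290), bench plate screws at (243,229) and (387,231), slot rails at columns 268 and 331. Image left is world +x. Next I'll move over the carriers.

Request:
{"method": "step_arm", "body": {"plan": [[1,0,0,0,60],[1,0,0,0,60],[1,0,0,0,60],[1,0,0,0,60],[1,0,0,0,60],[1,0,0,0,60],[1,0,0,0,60],[1,0,0,0,60]]}}

```text
time_s: 2.62
tcp_pos: [0.4985, -0.1265, 0.3264]
eef_rot: [180.0, 0.0, -90.1]
contact_force: [-0.7, 0.8, -0.2]
gripper_width: 0.0603
gripper_force: 0.0
```

Request:
{"method": "step_arm", "body": {"plan": [[0.36,0,0.16,0,60],[0.36,0,0.16,0,60],[0.36,0,0.16,0,60],[0.36,0,0.16,0,60],[0.36,0,0.16,0,60]]}}

```text
time_s: 3.03
tcp_pos: [0.4989, -0.2145, 0.286]
eef_rot: [179.9, 0.0, -90.0]
contact_force: [0.9, 0.1, 0.0]
gripper_width: 0.0599
gripper_force: 0.0
```

```bash
python3 - <<'E'
from h import *
s=r.get_state();im,c=shot("wrist","w2");print(s["tcp_pos"],s["eef_rot"],s["qd"].max());np.savez("pics/w2.npz",T=T_tool(s))
E
```

```text
[ 0.49891967 -0.21445587  0.28603011] [ 1.79933952e+02  1.37945606e-02 -8.99636964e+01] 1.0944510016004871
```

View pics/w2.png

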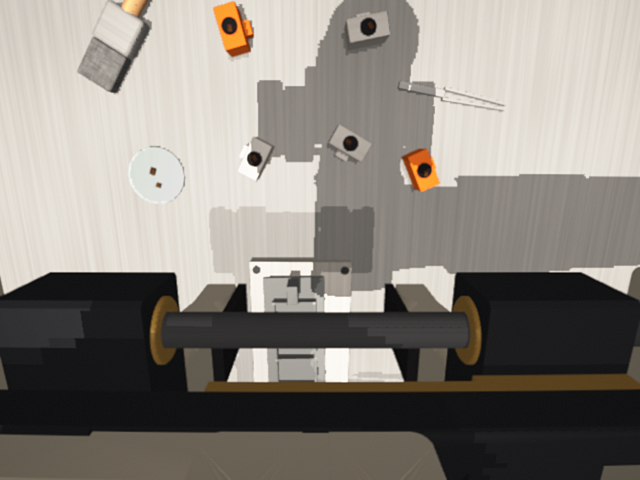

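Wrist view: silver c3 at (254,159), c2 at (350,143), c1 at (368,27). The look-alikes are orange, at (229,26) and (424,171). I'll zoom in to check tabs and colours.

```bash
python3 - <<'E'
from h import *
im=cv2.imread("pics/w2.png")
cr=[cv2.resize(im[max(0,v-30):max(0,v-30)+60,u-30:u+30],(400,400),interpolation=cv2.INTER_CUBIC) for u,v in((254,159),(350,143))]
c=cv2.resize(im[0:60,338:398],(400,400),interpolation=cv2.INTER_CUBIC)
o=np.hstack(cr+[c]);o=cv2.resize(o,(800,267));cv2.imwrite("pics/crop3.png",o)
E
```

```text
(no output)
```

View pics/crop3.png

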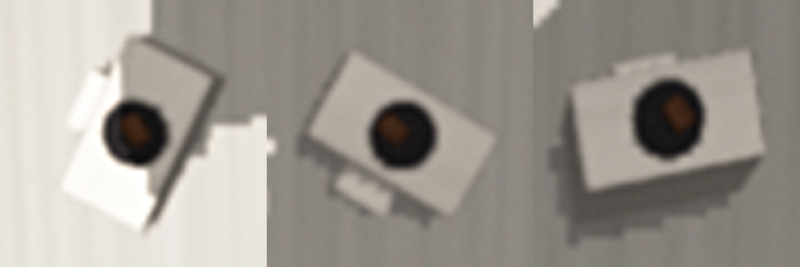

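The crop shows three silver carriers with clear tabs: c3's points left and up, c2's down and left, c1's up. Now to work out their poses.

```bash
cat >> h.py <<'E'
def wcam(T):
    m=eyes.camera_model("wrist");K,D=KD(m);T=T@np.array(m["hand_eye"]);return K,D,T[:3,:3]@F,T[:3,3]
def blob(im,p,R,f):
    "centroid of the mask f(bgr) nearest p within R"
    u,v=np.round(p).astype(int);y0,x0=max(0,v-R),max(0,u-R);w=im[y0:v+R+1,x0:u+R+1].astype(int)
    n,l,st,ce=cv2.connectedComponentsWithStats(f(w).astype(np.uint8))
    k=[i for i in range(1,n) if st[i,4]>=4]
    if not k:return None,0
    i=min(k,key=lambda i:np.hypot(*(ce[i]+[x0,y0]-p)));return ce[i]+[x0,y0],st[i,4]
dark=lambda w:w.max(2)<70
def go(pos,yaw):
    "shares for step_arm from the present pose"
    s=r.get_state();T=T_tool(s);d=T[:3,:3].T@(np.array(pos)-T[:3,3])/.25
    t=-((yaw-s["eef_rot"][2]+180)%360-180)/60;print("row",np.round(d,3),"turn",round(t,3))
E
python3 - <<'E'
from h import *
np.set_printoptions(precision=4,suppress=True)
T=np.load("pics/w2.npz")["T"];c=wcam(T);im=cv2.imread("pics/w2.png")
k=60*4/9/60 if 0 else 60/266.7
C={"c3":((224,129,0),[(140,37),(217,77),(145,230),(62,187)],(85,100)),"c2":((320,113,266.7),[(352,52),(497,137),(450,215),(307,130)],(362,192)),"c1":((338,0,533.3),[(573,85),(750,50),(765,152),(590,190)],(645,65))}
a,b=cam("scene"),cam("side");ia,ib=cv2.imread("pics/scene0.png"),cv2.imread("pics/side0.png")
for n,((u0,v0,xo),cs,tab) in C.items():
    f=lambda p:(u0+(p[0]-xo)*k-.4,v0+p[1]*k-.4)
    P=onz(c,[f(q) for q in cs],.032);t=onz(c,[f(tab)],.012)[0];e=np.linalg.norm(np.roll(P,-1,0)-P,axis=1)*1e3
    ctr=P.mean(0);w,A=blob(im,f(np.mean(cs,0)),12,dark);wp=onz(c,[w],.032)[0]
    L=(P[1]-P[0]) if e[0]>e[1] else (P[2]-P[1]);M=(P[2]-P[3]) if e[0]>e[1] else (P[3]-P[0]);M=M if M@L>0 else -M;L=L+M
    ax=np.degrees(np.arctan2(L[1],L[0]));d=t-ctr
    if -np.sin(np.radians(ax))*d[0]+np.cos(np.radians(ax))*d[1]<0: ax+=180
    obs=[(c,w)]
    for cc,ii in((a,ia),(b,ib)):
        q,B=blob(ii,proj(cc,wp)[0],6,lambda w:w.max(2)<75)
        if q is not None: obs.append((cc,q));
    print(n,"sides",e,"ctr",ctr,"well",wp,"yaw",round((ax+180)%360-180,1),"tabdist",np.linalg.norm(d[:2]),"tri",tri(obs) if len(obs)>1 else 0,len(obs))
E
```

```text
c3 sides [19.7574 39.5999 21.7369 39.4509] ctr [ 0.5611 -0.2684  0.032 ] well [ 0.5622 -0.2687  0.032 ] yaw -118.6 tabdist 0.017968499713355488 tri (array([ 0.5634, -0.2689,  0.033 ]), [np.float64(1.3), np.float64(0.5), np.float64(1.0)]) 3
c2 sides [38.8402 20.5876 38.8379 20.1179] ctr [ 0.4628 -0.2845  0.032 ] well [ 0.4626 -0.2842  0.032 ] yaw -29.4 tabdist 0.01572658490805138 tri (array([ 0.4638, -0.2846,  0.0327]), [np.float64(1.3), np.float64(1.0), np.float64(0.5)]) 3
c1 sides [38.6977 20.5825 38.8421 21.3244] ctr [ 0.4475 -0.3936  0.032 ] well [ 0.4478 -0.3938  0.032 ] yaw -169.0 tabdist 0.017023008342575474 tri (array([ 0.4491, -0.3942,  0.0335]), [np.float64(1.4), np.float64(1.0), np.float64(0.5)]) 3
```

Sides come out at 39 x 20.5 mm and the well heights at 33 mm, which match the description. I'll go to c2 first, at (0.463, -0.2845), wrist yaw -119.4.

```bash
python3 - <<'E'
from h import *
go([.463,-.2845,.10],-119.4);go([.463,-.2845,.0125],-119.4)
E
```

```text
row [0.281 0.145 0.747] turn 0.491
row [0.281 0.145 1.097] turn 0.491
```

Request:
{"method": "step_arm", "body": {"plan": [[0.28,0.144,0.5,0.49,54],[0.28,0.144,0.5,0.49,54],[0.28,0.144,0.5,0.49,54],[0.28,0.144,0.5,0.49,54],[0.28,0.144,0.7,0.49,54],[0.28,0.144,0.7,0.49,54],[0.28,0.144,0.75,0.49,54],[0.28,0.144,0.75,0.49,54]]}}

```text
time_s: 3.75
tcp_pos: [0.4626, -0.284, 0.0981]
eef_rot: [179.8, -0.0, -119.2]
contact_force: [0.5, 0.7, 0.8]
gripper_width: 0.0544
gripper_force: 0.0
```

```bash
python3 - <<'E'
from h import *
print(r.get_state()["tcp_pos"])
go([.463,-.2845,.10],-119.4);go([.463,-.2845,.0125],-119.4)
im,c=shot("scene");b,cb=shot("side")
for X in([.4635,-.2845,.033],[.562,-.2687,.033],[.4480,-.394,.033]):
  print([(np.round(proj(cc,X)[0],1),blob(i,proj(cc,X)[0],6,lambda w:w.max(2)<75)) for i,cc in((im,c),(b,cb))])
E
```

```text
[ 0.46255443 -0.28397145  0.09811368]
row [ 0.001 -0.003 -0.008] turn 0.003
row [ 0.001 -0.003  0.342] turn 0.003
[(array([267.4, 216.6]), (array([267.10526316, 216.57894737]), np.int32(19))), (array([298.6, 348.7]), (array([298.90196078, 348.50980392]), np.int32(51)))]
[(array([253.6, 239.7]), (array([253.        , 240.07142857]), np.int32(14))), (array([344. , 334.4]), (array([345.08333333, 334.5       ]), np.int32(24)))]
[(array([240.4, 201.3]), (array([239.45454545, 201.81818182]), np.int32(11))), (array([300.6, 398.5]), (array([300.96610169, 398.44067797]), np.int32(59)))]
```

Request:
{"method": "step_arm", "body": {"plan": [[0,0,0.16,0,54],[0,0,0.3,0,54],[0,0,0.34,0,54],[0,0,0.34,0,54],[0,0,0.34,0,36],[0,0,0.34,0,36],[0,0,0.34,0,36],[0,0,0.34,0,36],[0,0,0.34,0,36]], "newtons": 30}}

```text
time_s: 4.6
tcp_pos: [0.4641, -0.286, 0.0162]
eef_rot: [-179.8, 0.0, -119.4]
contact_force: [0.0, 2.7, 6.8]
gripper_width: 0.0397
gripper_force: 30.0
```

Request:
{"method": "step_arm", "body": {"plan": [[0,0,-0.1,0,36],[0,0,-0.3,0,36],[-0.3,-0.3,-0.8,-0.49,36],[-0.6,-0.1,-0.9,-0.49,36],[-0.6,-0.1,-0.9,-0.49,36],[-0.6,-0.1,-0.9,-0.49,36],[-0.6,-0.1,-0.9,-0.49,36],[-0.6,-0.1,-0.9,-0.49,36],[-0.6,-0.1,-0.9,-0.49,36],[-0.6,-0.1,-0.9,-0.49,36]]}}

```text
time_s: 5.43
tcp_pos: [0.5582, -0.1668, 0.2399]
eef_rot: [-179.9, 0.0, -90.0]
contact_force: [-0.3, 0.7, -1.2]
gripper_width: 0.0398
gripper_force: 30.0
```

```bash
python3 - <<'E'
from h import *
s=r.get_state();im,c=shot("wrist","w3");print(s["tcp_pos"],s["eef_rot"],s["gripper_width"],s["qd"].max());np.savez("pics/w3.npz",T=T_tool(s))
E
```

```text
[ 0.55817653 -0.16676406  0.23988882] [-1.79901051e+02  2.55417154e-02 -8.99946166e+01] 0.03979706205134101 1.245056159769322
```

View pics/w3.png

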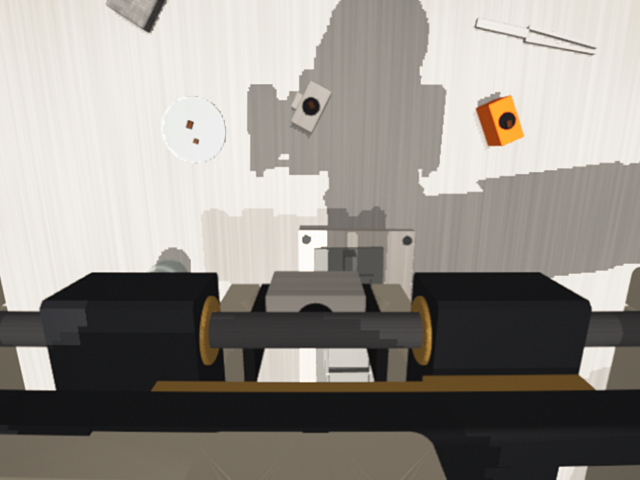

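The carrier is held (39.8 mm opening). c3 is still at (311,106), and the tray is hidden behind the gripper. I'll move +y and look again.

Request:
{"method": "step_arm", "body": {"plan": [[-0.8,0.15,0,0,36],[-0.8,0.15,0,0,36],[-0.8,0.15,0,0,36],[-0.8,0.15,0,0,36],[-0.8,0.15,0,0,36],[-0.8,0.15,0,0,36],[-0.8,0.15,0,0,36]]}}

```text
time_s: 6.07
tcp_pos: [0.5195, 0.0333, 0.238]
eef_rot: [179.9, -0.0, -89.9]
contact_force: [0.3, -0.1, -0.8]
gripper_width: 0.0394
gripper_force: 30.0
```

```bash
python3 - <<'E'
from h import *
s=r.get_state();im,c=shot("wrist","w4");print(s["tcp_pos"],s["eef_rot"],s["gripper_width"],s["qd"].max());np.savez("pics/w4.npz",T=T_tool(s))
cv2.imwrite("pics/w4c.png",cv2.resize(im[0:290,200:480],(560,580),interpolation=cv2.INTER_CUBIC))
E
```

```text
[0.5195047  0.03326888 0.23796627] [ 1.79889355e+02 -3.15840834e-02 -8.99192338e+01] 0.03935225212262666 1.0184948187264566
```

View pics/w4c.png

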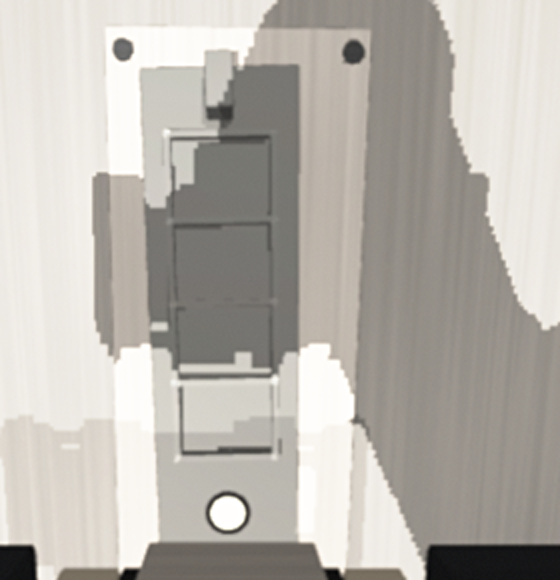

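Clear view of the tray, in full-image pixels: back corners (270,33.5) and (350,32.5), ring centre (314,256.5), pocket wall corners (282,65.5), (337,66.5), (289,229) and (339,227.5), fin near (309,42).

```bash
python3 - <<'E'
from h import *
np.set_printoptions(precision=4,suppress=True)
T=np.load("pics/w4.npz")["T"];c=wcam(T);im=cv2.imread("pics/w4.png")
g=lambda *p:[(200+x/2-.25,y/2-.25) for x,y in p]
rg,A=blob(im,(314,256.5),14,lambda w:w.min(2)>225);print("ringpx",rg,A)
R=onz(c,[rg],.017)[0];K=onz(c,g((140,67),(300,65)),.017);print("ring",R,"back corners",K,K.mean(0),"w",np.linalg.norm(K[0]-K[1]))
W=onz(c,g((164,131),(274,133),(178,458),(278,455)),.025);print("wall",W, W[:2].mean(0),W[2:].mean(0))
print("mid walls y",onz(c,g((221,221),(222,302),(226,376)),.025)[:,:2])
d=R-K.mean(0);print("len",np.linalg.norm(d[:2]),"(208) tau",np.degrees(np.arctan2(d[1],d[0]))-90,"wall tau",np.degrees(np.arctan2(*(W[2:].mean(0)-W[:2].mean(0))[[1,0]]))-90)
S=onz(c,g((122,49),(353,51)),.012);print("apron screws",S,S.mean(0),"dir",np.degrees(np.arctan2(*(S[0]-S[1])[[1,0]])))
# ring height via scene+side+wrist
a,b=cam("scene"),cam("side")
ia,ib=cv2.imread("pics/scene0.png"),cv2.imread("pics/side0.png")
o=[(c,rg)]
for cc,ii in((a,ia),(b,ib)):
    q,B=blob(ii,proj(cc,R)[0],7,lambda w:w.min(2)>170);print(q,B); o.append((cc,q)) if q is not None else 0
print("ring tri",tri(o))
# w1: ring, spot, bench
T1=np.load("pics/w1.npz")["T"];c1=wcam(T1);i1=cv2.imread("pics/w1.png")
r1,_=blob(i1,(297,161),12,lambda w:w.min(2)>225);s1,_=blob(i1,(288,290),12,lambda w:w[...,2]-w[...,1]>80)
print("w1 ring",onz(c1,[r1],.017),"spot",onz(c1,[s1],.0175),"plate screws",onz(c1,[(243,229),(387,231)],.012))
E
```

```text
ringpx [313.432  256.0777] 206
ring [0.5209 0.0751 0.017 ] back corners [[ 0.5598 -0.1315  0.017 ]
 [ 0.4885 -0.1324  0.017 ]] [ 0.5241 -0.132   0.017 ] w 0.07131232288201461
wall [[ 0.5489 -0.1034  0.025 ]
 [ 0.5001 -0.1027  0.025 ]
 [ 0.545   0.0449  0.025 ]
 [ 0.496   0.0434  0.025 ]] [ 0.5245 -0.1031  0.025 ] [0.5205 0.0442 0.025 ]
mid walls y [[ 0.5237 -0.0654]
 [ 0.5233 -0.0294]
 [ 0.5215  0.0049]]
len 0.20709881190598456 (208) tau 0.9032682401492593 wall tau 1.5517502264561642
apron screws [[ 0.5682 -0.1403  0.012 ]
 [ 0.4643 -0.1396  0.012 ]] [ 0.5163 -0.1399  0.012 ] dir -0.3740654637742152
[368.1053 279.4211] 19
[297. 237.] 15
ring tri (array([0.5217, 0.0746, 0.019 ]), [np.float64(0.9), np.float64(0.3), np.float64(0.7)])
w1 ring [[0.5208 0.0766 0.017 ]] spot [[0.5339 0.239  0.0175]] plate screws [[0.5884 0.1591 0.012 ]
 [0.4085 0.1615 0.012 ]]
```

Walls, ring and back edge agree: tray yaw about +1.1°, ring height about 18 mm, pitch 37 mm. Pocket 3's seat is at (0.522, 0.0225). I'll place c2 there.

```bash
python3 - <<'E'
from h import *
go([.5221,.0222,.07],-88.9);go([.5221,.0222,.033],-88.9)
E
```

```text
row [ 0.04  -0.01   0.672] turn -0.018
row [ 0.04  -0.011  0.82 ] turn -0.018
```

Request:
{"method": "step_arm", "body": {"plan": [[0.04,-0.01,0.3,-0.018,36],[0.04,-0.01,0.5,-0.018,36],[0.04,-0.01,0.67,-0.018,36],[0.04,-0.01,0.67,-0.018,36],[0.04,-0.01,0.67,-0.018,36],[0.04,-0.01,0.67,-0.018,36]]}}

```text
time_s: 6.62
tcp_pos: [0.5215, 0.0203, 0.0698]
eef_rot: [179.7, -0.2, -89.1]
contact_force: [0.6, 0.6, 0.6]
gripper_width: 0.04
gripper_force: 30.0
```

```bash
python3 - <<'E'
from h import *
print(r.get_state()["tcp_pos"]);go([.5221,.0222,.07],-88.9);go([.5221,.0222,.033],-88.9)
E
```

```text
[0.52149948 0.02026834 0.06976603]
row [-0.008 -0.003 -0.001] turn -0.003
row [-0.008 -0.003  0.147] turn -0.003
```

Request:
{"method": "step_arm", "body": {"plan": [[-0.005,-0.002,0.06,0,36],[-0.005,-0.002,0.1,0,36],[-0.005,-0.002,0.125,0,36],[-0.005,-0.002,0.145,0,36],[-0.005,-0.002,0.145,0,36],[-0.005,-0.002,0.145,0,36]]}}

```text
time_s: 7.12
tcp_pos: [0.5241, 0.024, 0.036]
eef_rot: [-180.0, 0.0, -88.9]
contact_force: [0.1, -0.3, -0.3]
gripper_width: 0.0397
gripper_force: 30.0
```

```bash
cat > dr.py <<'E'
import numpy as np
S=[(.8,1,-.4,1),(.95,-.51,0,.177),(1,0,0,0),(.36,0,.16,0),(.28,.144,.75,.49),(0,0,.34,0),(-.6,-.1,-.9,-.49),(-.8,.15,0,0),(.04,-.01,.67,-.018),(-.005,-.002,.145,0)]
def track(S=S):
    p=np.array([.224,.637,.227]);y=-19.412;L=[]
    for a,b,c,t in S:
        q=np.radians(y);p=p+.25*np.array([a*np.cos(q)+b*np.sin(q),a*np.sin(q)-b*np.cos(q),-c]);y-=60*t;L.append((p.copy(),y))
    return L
if __name__=="__main__":
    for p,y in track(): print(np.round(p,4),round(y,2))
E
python3 dr.py; python3 -c "
from h import *;s=r.get_state();print(s['tcp_pos'],s['eef_rot'],s['joints'],s['contact_force'])"
```

```text
[0.3295 0.3347 0.327 ] -79.41
[0.4985 0.1247 0.327 ] -90.03
[ 0.4984 -0.1253  0.327 ] -90.03
[ 0.4983 -0.2153  0.287 ] -90.03
[ 0.4623 -0.2853  0.0995] -119.43
[ 0.4623 -0.2853  0.0145] -119.43
[ 0.5578 -0.1669  0.2395] -90.03
[0.5204 0.0331 0.2395] -90.03
[0.5229 0.0231 0.072 ] -88.95
[0.5233 0.0244 0.0358] -88.95
[0.52407186 0.02399916 0.03598462] [-1.79954221e+02  1.12545712e-02 -8.89488776e+01] [ 2.40721315e+01  1.84473128e+01 -3.16197188e+01  1.17650848e-02
 -3.98864341e+01 -2.30300381e+01] [ 0.08138682 -0.30223863 -0.27971028]
```

Request:
{"method": "step_arm", "body": {"plan": [[0.008,0,0,0,36],[0.008,0,0.008,0,36],[0.008,0,0.017,0,36],[0.008,0,0.017,0,36],[0.008,0,0.017,0,36],[0.008,0,0.017,0,36]]}}

```text
time_s: 7.62
tcp_pos: [0.5244, 0.022, 0.033]
eef_rot: [-179.9, -0.0, -88.9]
contact_force: [-5.5, 0.9, 19.0]
gripper_width: 0.0399
gripper_force: 30.0
```

Contact at the height of the pocket floor (0.033 - 0.016 = 0.017 m), so it is seated. Release and rise.

Request:
{"method": "step_arm", "body": {"plan": [[0,0,-0.005,0,46],[0,0,-0.005,0,54],[0,0,-0.005,0,54],[0,0,-0.005,0,54],[0,0,-0.15,0,54],[0,0,-0.3,0,54],[0.3,0,-0.5,0,54],[0.6,0,-0.7,0,54],[0.6,0,-0.8,0,54],[0.6,0,-0.8,0,54],[0.6,0,-0.8,0,54]]}}

```text
time_s: 8.53
tcp_pos: [0.5268, -0.1302, 0.2337]
eef_rot: [-179.9, -0.0, -89.0]
contact_force: [1.7, -0.4, 0.2]
gripper_width: 0.0538
gripper_force: 0.0
```

```bash
python3 - <<'E'
import re
t=open("dr.py").read().replace("(-.005,-.002,.145,0)]","(-.005,-.002,.145,0),(.008,0,.017,0),(.6,0,-.8,0)]");open("dr.py","w").write(t)
h=open("h.py").read()
h+='''
import dr
def DRT():
    p,y=dr.track()[-1];T=np.eye(4);T[:3,:3]=Ro.from_euler('xyz',[180,0,y],degrees=True).as_matrix();T[:3,3]=p;return T,p,y
def go(pos,yaw):
    T,p,y=DRT();d=T[:3,:3].T@(np.array(pos)-p)/.25
    t=-(yaw-y)/60;print("row",np.round(d,3),"turn",round(t,3))
def wshot(name):
    T,p,y=DRT();print("DR",p,y,r.get_state()["tcp_pos"]);im=eyes.capture("wrist")[:,:,::-1].copy();cv2.imwrite(f"pics/{name}.png",im);np.savez(f"pics/{name}.npz",T=T);return im,wcam(T)
'''
open("h.py","w").write(h)
E
python3 - <<'E'
from h import *
np.set_printoptions(precision=4,suppress=True)
im,c=wshot("w5")
# silver carriers' wells
for X in ([.523,.0225,.049],[.5623,-.2695,.033],[.4475,-.3945,.033]):
    q=proj(c,X)[0];w=blob(im,q,14,dark);print(X,q,w,onz(c,[w[0]],X[2]) if w[0] is not None else 0)
a,ca=shot("scene");b,cb=shot("side")
for X in([.523,.0225,.049],[.562,-.2687,.033],[.4480,-.394,.033]):
  print([(np.round(proj(cc,X)[0],1),blob(i,proj(cc,X)[0],6,lambda w:w.max(2)<75)) for i,cc in((a,ca),(b,cb))])
cv2.imwrite("pics/s1.png",np.hstack([cv2.resize(a[180:340,180:440],(650,400)),cv2.resize(im[200:300,230:270],(150,400))]))
E
```

```text
DR [ 0.5261 -0.1276  0.2315] -88.95200000000001 [ 0.5268 -0.1302  0.2337]
[0.523, 0.0225, 0.049] [315.6127 371.0979] (array([315.7156, 371.3303]), np.int32(109)) [[0.5229 0.0228 0.049 ]]
[0.5623, -0.2695, 0.033] [275.5193  54.3974] (array([276.4944,  60.4719]), np.int32(178)) [[ 0.5615 -0.2647  0.033 ]]
[0.4475, -0.3945, 0.033] [ 421.9217 -114.2393] (array([421.9401, 321.7962]), np.int32(584)) [[ 0.4168 -0.0252  0.033 ]]
[(array([351.5, 265.5]), (array([350.9375, 265.5625]), np.int32(16))), (array([300.5, 241.2]), (array([301.6667, 240.8333]), np.int32(18)))]
[(array([253.6, 239.7]), (array([253.1538, 240.1538]), np.int32(13))), (array([344. , 334.4]), (array([345.0741, 334.2963]), np.int32(27)))]
[(array([240.4, 201.3]), (array([239.7778, 201.4444]), np.int32(9))), (array([300.6, 398.5]), (array([301.5   , 398.2105]), np.int32(38)))]
```

```bash
python3 - <<'E'
from h import *
np.set_printoptions(precision=4,suppress=True)
L=dr.track()
for n,k,p in(("w2",3,(254,159)),("w3",6,(311,106)),("w5",-1,(276.5,60.5))):
    P,y=L[k];T=np.eye(4);T[:3,:3]=Ro.from_euler('xyz',[180,0,y],degrees=True).as_matrix();T[:3,3]=P
    im=cv2.imread(f"pics/{n}.png");w=blob(im,p,10,dark)
    TT=np.load(f"pics/{n}.npz")["T"]
    print(n,w,onz(wcam(T),[w[0]],.033),onz(wcam(TT),[w[0]],.033))
b,cb=shot("side");a,ca=shot("scene")
print(tri([(ca,(253.1,240.1)),(cb,(345.07,334.3))]))
im,c=wshot("w6");w=blob(im,(276,60),12,dark);print(w,onz(c,[w[0]],.033),r.get_state()["tcp_pos"])
E
```

```text
w2 (array([254.1959, 158.3986]), np.int32(148)) [[ 0.5619 -0.2697  0.033 ]] [[ 0.5621 -0.2687  0.033 ]]
w3 (array([310.4146, 106.1659]), np.int32(205)) [[ 0.5619 -0.2684  0.033 ]] [[ 0.5628 -0.2682  0.033 ]]
w5 (array([276.4944,  60.4719]), np.int32(178)) [[ 0.5615 -0.2647  0.033 ]] [[ 0.5615 -0.2647  0.033 ]]
(array([ 0.5643, -0.269 ,  0.0332]), [np.float64(0.0), np.float64(0.0)])
DR [ 0.5261 -0.1276  0.2315] -88.95200000000001 [ 0.5259 -0.1279  0.2302]
(array([274.2865,  56.573 ]), np.int32(178)) [[ 0.5634 -0.2678  0.033 ]] [ 0.5258 -0.1276  0.2298]
```

```bash
python3 - <<'E'
from h import *
go([.5624,-.269,.12],-148.95)
E
```

```text
row [ 0.568 -0.135  0.446] turn 1.0
```

Request:
{"method": "step_arm", "body": {"plan": [[0.568,-0.135,0.446,1,54],[0.568,-0.135,0.446,1,54],[0.568,-0.135,0.446,1,54],[0.568,-0.135,0.446,1,54],[0.568,-0.135,0.446,1,54],[0.568,-0.135,0.446,1,54],[0.568,-0.135,0.446,1,54],[0.568,-0.135,0.446,1,54],[0.568,-0.135,0.446,1,54],[0.568,-0.135,0.446,1,54]]}}

```text
time_s: 9.67
tcp_pos: [0.5623, -0.2683, 0.118]
eef_rot: [179.9, -0.1, -149.0]
contact_force: [-0.3, 0.0, 0.2]
gripper_width: 0.0539
gripper_force: 0.0
```

Request:
{"method": "step_arm", "body": {"plan": [[0,0,0,0.994,54],[0,0,0,0.994,54],[0,0,0,0.994,54],[0,0,0,0.994,54],[0,0,0,0.994,54],[0,0,0,0.994,54],[0,0,0,0.994,54],[0,0,0,0.994,54],[0,0,0,0.994,54],[0,0,0,0.994,54]]}}

```text
time_s: 10.5
tcp_pos: [0.5626, -0.2685, 0.1187]
eef_rot: [-180.0, -0.1, 151.5]
contact_force: [0.1, 0.7, -0.0]
gripper_width: 0.054
gripper_force: 0.0
```

```bash
sed -i 's/(.6,0,-.8,0)\]/(.6,0,-.8,0),(.568,-.135,.446,1),(0,0,0,.994)]/' dr.py; python3 - <<'E'
from h import *
print(DRT()[1:],r.get_state()["tcp_pos"],r.get_state()["eef_rot"])
a,ca=shot("scene");b,cb=shot("side")
for X in([.562,-.2687,.033],[.4480,-.394,.033]):
  print([(np.round(proj(cc,X)[0],1),blob(i,proj(cc,X)[0],6,lambda w:w.max(2)<75)) for i,cc in((a,ca),(b,cb))])
E
```

```text
(array([ 0.56246751, -0.26896748,  0.12      ]), -208.59199999999998) [ 0.56259123 -0.26849312  0.11869307] [-1.79977489e+02 -8.03890502e-02  1.51479165e+02]
[(array([253.6, 239.7]), (array([253., 240.]), np.int32(21))), (array([344. , 334.4]), (array([344.95833333, 334.10416667]), np.int32(48)))]
[(array([240.4, 201.3]), (array([241.44444444, 200.38888889]), np.int32(108))), (array([300.6, 398.5]), (None, 0))]
```

Request:
{"method": "step_arm", "body": {"plan": [[0,0,0.16,0,54],[0,0,0.32,0,54],[0,0,0.42,0,54],[0,0,0.42,0,54],[0,0,0.42,0,54],[0,0,0.42,0,36],[0,0,0.42,0,36],[0,0,0.42,0,36],[0,0,0.42,0,36],[0,0,0.42,0,36]]}}

```text
time_s: 11.43
tcp_pos: [0.5643, -0.2696, 0.0167]
eef_rot: [179.9, 0.2, 151.5]
contact_force: [-1.6, 1.2, 7.0]
gripper_width: 0.0397
gripper_force: 30.0
```

Request:
{"method": "step_arm", "body": {"plan": [[0,0,-0.15,0,36],[0,0,-0.3,0,36],[0,0,-0.48,-1,36],[0,0,-0.48,-1,36],[0,0,-0.48,-1,36],[0,0,-0.48,-1,36],[0,0,-0.48,-1,36],[0,0,-0.48,-1,36],[0,0,-0.48,-1,36],[0,0,-0.48,-1,36],[0,0,-0.48,-1,36],[0,0,-0.48,-1,36]]}}

```text
time_s: 12.43
tcp_pos: [0.5629, -0.2694, 0.1353]
eef_rot: [-180.0, 0.0, -148.5]
contact_force: [0.8, -0.2, -0.2]
gripper_width: 0.0396
gripper_force: 30.0
```

```bash
sed -i 's/(0,0,0,.994)\]/(0,0,0,.994),(0,0,.42,0),(0,0,-.48,-1)]/' dr.py; python3 - <<'E'
from h import *
s=r.get_state();print(DRT()[1:],s["tcp_pos"],s["eef_rot"],s["gripper_width"])
go([.535,-.07,.135],-88.9);go([.5237,-.0143,.135],-88.9)
a,ca=shot("scene");b,cb=shot("side")
for cc,ii in((ca,a),(cb,b)): print(blob(ii,proj(cc,[.5215,.075,.017])[0],7,lambda w:w.min(2)>170))
for X in([.523,.0225,.049],[.4480,-.394,.033],):
  print([(np.round(proj(cc,X)[0],1),blob(i,proj(cc,X)[0],6,lambda w:w.max(2)<75)) for i,cc in((a,ca),(b,cb))])
E
```

```text
(array([ 0.56246751, -0.26896748,  0.135     ]), -148.59199999999998) [ 0.56285749 -0.26936681  0.13532318] [-1.79964471e+02  4.70205463e-02 -1.48458246e+02] 0.03960170724776449
row [-0.321  0.737  0.   ] turn -0.995
row [-0.399  0.95   0.   ] turn -0.995
(array([368.10526316, 279.42105263]), np.int32(19))
(array([297.15789474, 237.31578947]), np.int32(19))
[(array([351.5, 265.5]), (array([350.875 , 265.5625]), np.int32(16))), (array([300.5, 241.2]), (array([303.11290323, 243.67741935]), np.int32(62)))]
[(array([240.4, 201.3]), (array([237.88235294, 201.42647059]), np.int32(68))), (array([300.6, 398.5]), (None, 0))]
```

Request:
{"method": "step_arm", "body": {"plan": [[-0.399,0.95,0,-0.995,36],[-0.399,0.95,0,-0.995,36],[-0.399,0.95,0,-0.995,36],[-0.399,0.95,0,-0.995,36],[-0.399,0.95,0,-0.995,36],[-0.399,0.95,0,-0.995,36],[-0.399,0.95,0,-0.995,36],[-0.399,0.95,0,-0.995,36],[-0.399,0.95,0,-0.995,36],[-0.399,0.95,0,-0.995,36],[-0.399,0.95,0,-0.995,36]]}}

```text
time_s: 13.45
tcp_pos: [0.5242, -0.0146, 0.1348]
eef_rot: [-180.0, 0.0, -89.1]
contact_force: [0.2, 0.7, -0.5]
gripper_width: 0.0398
gripper_force: 30.0
```

```bash
sed -i 's/(0,0,-.48,-1)\]/(0,0,-.48,-1),(-.399,.95,0,-.995)]/' dr.py; python3 - <<'E'
from h import *
s=r.get_state();print(DRT()[1:],s["tcp_pos"],s["eef_rot"],s["gripper_width"]);go([.5237,-.0143,.0325],-88.9)
im,c=wshot("w7")
for X in([.4480,-.394,.033],):
  q=proj(c,X)[0];print(q)
cv2.imwrite("pics/w7c.png",im[0:300])
E
```

```text
(array([ 0.52383385, -0.01428385,  0.135     ]), -88.89199999999998) [ 0.52424071 -0.01456695  0.1348379 ] [-1.79972534e+02  8.96959884e-03 -8.90644935e+01] 0.03977719101985673
row [0.    0.001 0.41 ] turn 0.0
DR [ 0.52383385 -0.01428385  0.135     ] -88.89199999999998 [ 0.52424071 -0.01456695  0.1348379 ]
[ 479.05146263 -477.64468334]
```

Request:
{"method": "step_arm", "body": {"plan": [[0,0,0.15,0,36],[0,0,0.25,0,36],[0,0,0.33,0,36],[0,0,0.33,0,36],[0,0,0.36,0,36],[0,0,0.38,0,36],[0,0,0.4,0,36],[0,0,0.41,0,36],[0,0,0.41,0,36],[0,0,0.41,0,36]]}}

```text
time_s: 14.33
tcp_pos: [0.5248, -0.0146, 0.0337]
eef_rot: [-179.9, 0.0, -88.9]
contact_force: [-3.7, 0.7, 10.7]
gripper_width: 0.0398
gripper_force: 30.0
```

Request:
{"method": "step_arm", "body": {"plan": [[0,0,-0.005,0,46],[0,0,-0.005,0,54],[0,0,-0.005,0,54],[0,0,-0.005,0,54],[0,0,-0.15,0,54],[0,0,-0.3,0,54],[0.3,0,-0.5,0,54],[0.6,0,-0.8,0,54],[1,0.2,-0.9,0,54],[1,0.2,-0.9,0,54],[1,0.2,-0.9,0,54],[1,0.2,-0.9,0,54]]}}

```text
time_s: 15.33
tcp_pos: [0.4886, -0.2254, 0.2359]
eef_rot: [-180.0, 0.0, -88.9]
contact_force: [1.5, 0.1, -0.1]
gripper_width: 0.0541
gripper_force: 0.0
```

Request:
{"method": "step_arm", "body": {"plan": [[0,0,0,0,54],[0,0,0,0,54],[0,0,0,0,54]]}}

```text
time_s: 15.58
tcp_pos: [0.4891, -0.224, 0.2342]
eef_rot: [180.0, 0.0, -89.0]
contact_force: [-0.4, -0.2, -0.7]
gripper_width: 0.0538
gripper_force: 0.0
```

```bash
sed -i 's/(-.399,.95,0,-.995)\]/(-.399,.95,0,-.995),(0,0,.41,0),(1,.2,-.9,0)]/' dr.py; python3 - <<'E'
from h import *
np.set_printoptions(precision=4,suppress=True)
im,c=wshot("w8")
for X in([.448,-.394,.033],[.523,.0225,.049],[.5237,-.0143,.049]):
  q=proj(c,X)[0];w=blob(im,q,14,dark);print(X,q,w,onz(c,[w[0]],X[2]) if w[0] is not None else 0)
a,ca=shot("scene");b,cb=shot("side")
for X in([.523,.0225,.049],[.5237,-.0143,.049],[.4480,-.394,.033]):
  print([(np.round(proj(cc,X)[0],1),blob(i,proj(cc,X)[0],6,lambda w:w.max(2)<75)) for i,cc in((a,ca),(b,cb))])
E
```

```text
DR [ 0.4787 -0.2652  0.2575] -88.89199999999998 [ 0.4891 -0.224   0.2342]
[0.448, -0.394, 0.033] [351.1464  77.5778] (None, 0) 0
[0.523, 0.0225, 0.049] [272.2516 462.0715] (None, 0) 0
[0.5237, -0.0143, 0.049] [271.2465 435.6548] (array([271. , 426.5]), np.int32(290)) [[ 0.5238 -0.0267  0.049 ]]
[(array([351.5, 265.5]), (array([350.9375, 265.5625]), np.int32(16))), (array([300.5, 241.2]), (array([301.6471, 240.7059]), np.int32(17)))]
[(array([339.2, 260.5]), (array([337.6316, 260.5263]), np.int32(19))), (array([303.5, 250.8]), (array([304.9524, 251.1905]), np.int32(21)))]
[(array([240.4, 201.3]), (None, 0)), (array([300.6, 398.5]), (None, 0))]
```

View pics/w8.png

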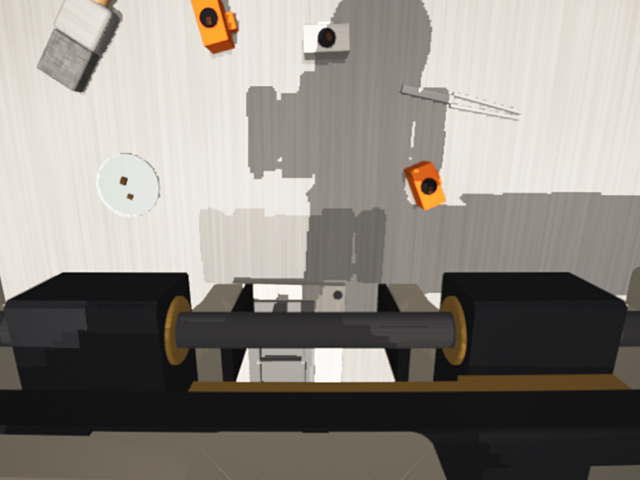

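c1 has been knocked: it is now at (326,38) and was expected at (351,78). The last move also stopped short. I'll reset the reckoning to the measured pose and look from closer.

```bash
sed -i 's/^S=.*/S=[]/; s/p=np.array.*;L=\[\]/p=np.array([.4889,-.2246,.235]);y=-88.89;L=[(p,y)]/' dr.py; python3 - <<'E'
from h import *
go([.47,-.32,.20],-88.89)
E
```

```text
row [0.38  0.083 0.14 ] turn -0.0
```

Request:
{"method": "step_arm", "body": {"plan": [[0.38,0.07,0.14,0,54],[0.38,0.07,0.14,0,54],[0.38,0.07,0.14,0,54],[0.38,0.07,0.14,0,54],[0.38,0.07,0.14,0,54],[0.38,0.07,0.14,0,54],[0.38,0.07,0.14,0,54]]}}

```text
time_s: 16.32
tcp_pos: [0.4745, -0.3182, 0.2]
eef_rot: [-180.0, -0.0, -88.8]
contact_force: [-0.5, -0.4, 0.3]
gripper_width: 0.054
gripper_force: 0.0
```

```bash
sed -i 's/^S=.*/S=[(.38,.07,.14,0)]/' dr.py; python3 - <<'E'
from h import *
np.set_printoptions(precision=4,suppress=True)
w8=cv2.imread("pics/w8.png");p=np.array([.4889,-.2246,.235]);T=DRT()[0];T8=T.copy();T8[:3,3]=p
q8=blob(w8,(326,38),12,dark)[0];X=onz(wcam(T8),[q8],.033)[0]
im,c=wshot("w9");q=blob(im,proj(c,X)[0],20,dark);print(X,q,onz(c,[q[0]],.033),tri([(c,q[0]),(wcam(T8),q8)]))
a,ca=shot("scene");b,cb=shot("side");o=[blob(i,proj(cc,X)[0],6,lambda w:w.max(2)<75) for i,cc in((a,ca),(b,cb))];print(o,tri([(ca,o[0][0]),(cb,o[1][0])]) if o[0][1] and o[1][1] else 0)
u,v=np.round(q[0]).astype(int);print(u,v);cv2.imwrite("pics/w9c.png",cv2.resize(im[max(0,v-45):v+45,u-45:u+45],(540,540),interpolation=cv2.INTER_CUBIC))
E
```

```text
DR [ 0.4732 -0.3199  0.2   ] -88.89 [ 0.4745 -0.3182  0.2   ]
[ 0.4824 -0.3813  0.033 ] (array([306.9802, 151.3399]), np.int32(253)) [[ 0.4811 -0.3825  0.033 ]] (array([ 0.4818, -0.3825,  0.0276]), [np.float64(0.6), np.float64(0.6)])
[(array([236.8824, 209.5882]), np.int32(17)), (array([318.2222, 388.7037]), np.int32(54))] (array([ 0.4839, -0.3816,  0.0337]), [np.float64(0.3), np.float64(0.3)])
307 151
```

View pics/w9c.png

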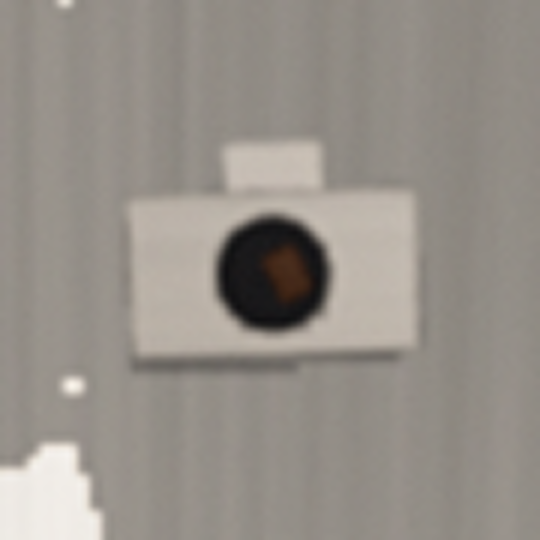

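The close crop shows the tab at the image top with long edges tilted about 2.2°, so carrier yaw is about -176.7° and its position about (0.482, -0.382). Height is 28–34 mm, which fits.

```bash
python3 - <<'E'
from h import *
go([.482,-.382,.12],-148.89)
E
```

```text
row [ 0.249 -0.03   0.32 ] turn 1.0
```

Request:
{"method": "step_arm", "body": {"plan": [[0.248,-0.04,0.32,1,54],[0.248,-0.04,0.32,1,54],[0.248,-0.04,0.32,1,54],[0.248,-0.04,0.32,1,54],[0.248,-0.04,0.32,1,54],[0.248,-0.04,0.32,1,54],[0.248,-0.04,0.32,1,54],[0.248,-0.04,0.32,1,54],[0.248,-0.04,0.32,1,54],[0.248,-0.04,0.32,1,54]]}}

```text
time_s: 17.3
tcp_pos: [0.4854, -0.3806, 0.1201]
eef_rot: [-180.0, 0.0, -149.0]
contact_force: [0.4, 1.4, -0.5]
gripper_width: 0.0538
gripper_force: 0.0
```

Request:
{"method": "step_arm", "body": {"plan": [[0,0,0,1,54],[0,0,0,1,54],[0,0,0,1,54],[0,0,0,1,54],[0,0,0,1,54],[0,0,0,1,54],[0,0,0,1,54],[0,0,0,1,54],[0,0,0,1,54],[0,0,0,1,54]]}}

```text
time_s: 18.13
tcp_pos: [0.4853, -0.3808, 0.12]
eef_rot: [180.0, 0.0, 151.1]
contact_force: [-0.3, 0.9, -0.1]
gripper_width: 0.0538
gripper_force: 0.0
```

Request:
{"method": "step_arm", "body": {"plan": [[0,0,0,0.963,54],[0,0,0,0.963,54],[0,0,0,0.963,54],[0,0,0,0.963,54],[0,0,0,0.963,54],[0,0,0,0.963,54],[0,0,0,0.963,54],[0,0,0,0.963,54],[0,0,0,0.963,54],[0,0,0,0.963,54],[0,0,0,0.963,54]]}}

```text
time_s: 19.05
tcp_pos: [0.4851, -0.381, 0.1198]
eef_rot: [180.0, 0.0, 93.7]
contact_force: [-0.1, 0.3, -0.3]
gripper_width: 0.054
gripper_force: 0.0
```

```bash
sed -i 's/^S=.*/S=[(.38,.07,.14,0),(.248,-.04,.32,1),(0,0,0,1),(0,0,0,.963)]/' dr.py; python3 - <<'E'
from h import *
s=r.get_state();print(DRT()[1:],s["tcp_pos"],s["eef_rot"],s["joints"][5])
a,ca=shot("scene");b,cb=shot("side");X=[.482,-.382,.033];o=[blob(i,proj(cc,X)[0],6,lambda w:w.max(2)<75) for i,cc in((a,ca),(b,cb))];print(o)
E
```

```text
(array([ 0.4844428 , -0.38171583,  0.12      ]), -266.66999999999996) [ 0.48510831 -0.3809745   0.11981266] [1.79994208e+02 5.91296652e-03 9.36628284e+01] -156.31375184676764
[(array([236.77777778, 209.5       ]), np.int32(18)), (array([318.12068966, 388.70689655]), np.int32(58))]
```

Request:
{"method": "step_arm", "body": {"plan": [[-0.003,-0.012,0.16,0,54],[-0.003,-0.012,0.32,0,54],[-0.003,-0.012,0.422,0,54],[-0.003,-0.012,0.422,0,54],[-0.003,-0.012,0.422,0,54],[-0.003,-0.012,0.422,0,36],[-0.003,-0.012,0.422,0,36],[-0.003,-0.012,0.422,0,36],[-0.003,-0.012,0.422,0,36],[-0.003,-0.012,0.422,0,36]]}}

```text
time_s: 19.98
tcp_pos: [0.4834, -0.3826, 0.0164]
eef_rot: [179.8, 0.1, 93.4]
contact_force: [-0.1, 1.3, 7.4]
gripper_width: 0.0398
gripper_force: 30.0
```

Request:
{"method": "step_arm", "body": {"plan": [[0,0,-0.15,0,36],[0,0,-0.3,0,36],[0,0,-0.48,-1,36],[0,0,-0.48,-1,36],[0,0,-0.48,-1,36],[0,0,-0.48,-1,36],[0,0,-0.48,-1,36],[0,0,-0.48,-1,36],[0,0,-0.48,-1,36],[0,0,-0.48,-1,36],[0,0,-0.48,-1,36],[0,0,-0.48,-1,36]]}}

```text
time_s: 20.98
tcp_pos: [0.4821, -0.382, 0.135]
eef_rot: [180.0, 0.1, 153.5]
contact_force: [-0.2, 0.2, 0.0]
gripper_width: 0.0398
gripper_force: 30.0
```

Request:
{"method": "step_arm", "body": {"plan": [[0.22,0.8,0,-1,36],[0.22,0.8,0,-1,36],[0.22,0.8,0,-1,36],[0.22,0.8,0,-1,36],[0.22,0.8,0,-1,36],[0.22,0.8,0,-1,36],[0.22,0.8,0,-1,36],[0.22,0.8,0,-1,36],[0.22,0.8,0,-1,36],[0.22,0.8,0,-1,36],[0.22,0.8,0,-1,36]]}}

```text
time_s: 21.9
tcp_pos: [0.5228, -0.1785, 0.1347]
eef_rot: [-180.0, 0.0, -146.9]
contact_force: [0.6, -0.3, -1.5]
gripper_width: 0.04
gripper_force: 30.0
```

```bash
sed -i 's/^S=.*/S=[(.22,.8,0,-1)]/; s/p=np.array(.*;L=/p=np.array([.4821,-.382,.1347]);y=-206.67;L=/' dr.py; python3 - <<'E'
from h import *
s=r.get_state();print(DRT()[1:],s["tcp_pos"],s["eef_rot"],s["gripper_width"]);go([.5244,-.0513,.1347],-88.9)
E
```

```text
(array([ 0.52272187, -0.17859188,  0.1347    ]), -146.67) [ 0.52275073 -0.17850569  0.13465307] [-1.79980858e+02  3.90602049e-02 -1.46865902e+02] 0.039969704126284394
row [-0.285  0.422  0.   ] turn -0.963
```

Request:
{"method": "step_arm", "body": {"plan": [[-0.285,0.422,0,-0.963,36],[-0.285,0.422,0,-0.963,36],[-0.285,0.422,0,-0.963,36],[-0.285,0.422,0,-0.963,36],[-0.285,0.422,0,-0.963,36],[-0.285,0.422,0,-0.963,36],[-0.285,0.422,0,-0.963,36],[-0.285,0.422,0,-0.963,36],[-0.285,0.422,0,-0.963,36],[-0.285,0.422,0,-0.963,36],[-0.285,0.422,0,-0.963,36],[-0.285,0.422,0,-0.963,36]]}}

```text
time_s: 22.9
tcp_pos: [0.5242, -0.0514, 0.1342]
eef_rot: [-180.0, 0.0, -89.1]
contact_force: [-0.3, -0.0, -0.1]
gripper_width: 0.0397
gripper_force: 30.0
```

```bash
sed -i 's/^S=.*/S=[(.22,.8,0,-1),(-.285,.422,0,-.963)]/' dr.py; python3 - <<'E'
from h import *
s=r.get_state();print(DRT()[1:],s["tcp_pos"],s["eef_rot"],s["gripper_width"]);go([.5244,-.0513,.0325],-88.9)
im,c=wshot("w10")
cv2.imwrite("pics/w10c.png",im[:,150:490])
a,ca=shot("scene");b,cb=shot("side")
for cc,ii in((ca,a),(cb,b)): print(blob(ii,proj(cc,[.5215,.075,.017])[0],7,lambda w:w.min(2)>170))
E
```

```text
(array([ 0.52428459, -0.05129549,  0.1347    ]), -88.88999999999999) [ 0.52423024 -0.05140762  0.1342452 ] [-1.79998568e+02  2.57780211e-03 -8.91234614e+01] 0.039748986200980434
row [ 0.    -0.     0.409] turn 0.0
DR [ 0.52428459 -0.05129549  0.1347    ] -88.88999999999999 [ 0.52423024 -0.05140762  0.1342452 ]
(array([368.10526316, 279.42105263]), np.int32(19))
(None, 0)
```

Request:
{"method": "step_arm", "body": {"plan": [[0,0,0.15,0,36],[0,0,0.25,0,36],[0,0,0.33,0,36],[0,0,0.33,0,36],[0,0,0.36,0,36],[0,0,0.38,0,36],[0,0,0.4,0,36],[0,0,0.409,0,36],[0,0,0.409,0,36],[0,0,0.409,0,36]]}}

```text
time_s: 23.88
tcp_pos: [0.5249, -0.0512, 0.0334]
eef_rot: [-179.9, 0.0, -88.9]
contact_force: [-2.1, 1.0, 6.6]
gripper_width: 0.0397
gripper_force: 30.0
```

Request:
{"method": "step_arm", "body": {"plan": [[0,0,-0.005,0,46],[0,0,-0.005,0,54],[0,0,-0.005,0,54],[0,0,-0.005,0,54],[0,0,-0.15,0,54],[0,0,-0.3,0,54],[0,0,-0.5,0,54],[-0.34,0,-0.83,0,54],[-0.34,0,-0.83,0,54],[-0.34,0,-0.83,0,54],[-0.34,0,-0.83,0,54],[-0.34,0,-0.83,0,54]]}}

```text
time_s: 24.88
tcp_pos: [0.5235, 0.0353, 0.2415]
eef_rot: [-179.8, 0.1, -88.8]
contact_force: [-0.5, 0.0, -0.9]
gripper_width: 0.0538
gripper_force: 0.0
```

Request:
{"method": "step_arm", "body": {"plan": [[0,0,0,0,54],[0,0,0,0,54],[0,0,0,0,54]]}}

```text
time_s: 25.13
tcp_pos: [0.522, 0.0329, 0.2382]
eef_rot: [179.9, -0.0, -88.9]
contact_force: [-0.6, 0.4, -0.6]
gripper_width: 0.0539
gripper_force: 0.0
```

```bash
sed -i 's/^S=.*/S=[(.22,.8,0,-1),(-.285,.422,0,-.963),(0,0,.409,0),(-.34,0,-.83,0)]/' dr.py; python3 - <<'E'
from h import *
np.set_printoptions(precision=4,suppress=True)
im,c=wshot("w11")
for X in([.523,.0225,.049],[.5237,-.0143,.049],[.5244,-.0513,.049],[.5218,.0752,.017]):
  q=proj(c,X)[0];w=blob(im,q,12,dark if X[2]>.03 else lambda w:w.min(2)>225);print(X,q,w,onz(c,[w[0]],X[2]) if w[0] is not None else 0)
cv2.imwrite("pics/w11c.png",cv2.resize(im[0:290,200:480],(560,580),interpolation=cv2.INTER_CUBIC))
E
```

```text
DR [0.5226 0.0337 0.2399] -88.88999999999999 [0.522  0.0329 0.2382]
[0.523, 0.0225, 0.049] [315.0173 209.1402] (array([313.4462, 210.1   ]), np.int32(130)) [[0.5244 0.0234 0.049 ]]
[0.5237, -0.0143, 0.049] [315.0088 167.9952] (array([312.5047, 166.5561]), np.int32(214)) [[ 0.5259 -0.0155  0.049 ]]
[0.5244, -0.0513, 0.049] [315.0044 124.4519] (array([313.0857, 123.5592]), np.int32(245)) [[ 0.5261 -0.052   0.049 ]]
[0.5218, 0.0752, 0.017] [315.2693 255.1303] (array([315.1872, 256.4631]), np.int32(203)) [[0.5219 0.0766 0.017 ]]
```

View pics/w11c.png

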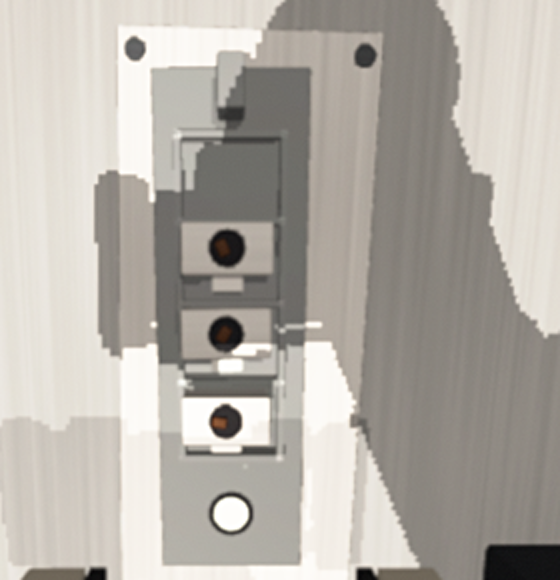

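All three carriers are seated flat with tabs towards the ring: wells at (0.524,0.023), (0.526,-0.015) and (0.526,-0.052), z 49 mm. Next I'll measure the slot axis from the lips in w1 and the fin.

```bash
python3 - <<'E'
from h import *
np.set_printoptions(precision=4,suppress=True)
i1=cv2.imread("pics/w1.png");p=np.array([.4985,.1247,.327]);T=np.eye(4);T[:3,:3]=Ro.from_euler('xyz',[180,0,-90.03],degrees=True).as_matrix();T[:3,3]=p;c=wcam(T)
g=cv2.cvtColor(i1,cv2.COLOR_BGR2GRAY).astype(int);M=[]
for v in range(228,306,8):
    row=g[v];L=[u for u in range(262,300) if row[u]<140 and row[u+1]>=140];Rr=[u for u in range(300,335) if row[u]>=140 and row[u+1]<140]
    if L and Rr:
        P=onz(c,[(L[0]+.5,v),(Rr[-1]+.5,v)],.023);M.append((P[0,1],P[:,0].mean(),(P[0,0]-P[1,0])*1e3));
M=np.array(M);print(M);k=np.polyfit(M[:,0],M[:,1],1);print("slot x = ",k,"x at .02,.14,.27",np.polyval(k,[.02,.14,.27]))
T,_,_=DRT();c=wcam(T)
g=lambda *p:[(200+x/2-.25,y/2-.25) for x,y in p]
print("fin top",onz(c,g((219,52),(243,53),(243,107),(219,107)),.045))
print("back corners",onz(c,g((152,68),(310,67)),.017))
S=onz(c,g((135,48),(365,56)),.012);print("apron screws",S,S.mean(0))
print("apron edges",onz(c,g((119,27),(383,34),(120,420),(352,420)),.012))
E
```

```text
[[ 0.155   0.5178 58.5873]
 [ 0.1651  0.5179 58.9003]
 [ 0.1752  0.5186 57.9847]
 [ 0.1854  0.5188 58.3004]
 [ 0.1958  0.5189 58.6208]
 [ 0.2063  0.519  58.9461]
 [ 0.2169  0.5191 59.2763]
 [ 0.2276  0.5193 59.6115]
 [ 0.2384  0.5194 59.9518]
 [ 0.2494  0.5195 60.2974]]
slot x =  [0.0173 0.5154] x at .02,.14,.27 [0.5157 0.5178 0.52  ]
fin top [[ 0.5306 -0.1299  0.045 ]
 [ 0.5207 -0.1297  0.045 ]
 [ 0.5203 -0.109   0.045 ]
 [ 0.5303 -0.1088  0.045 ]]
back corners [[ 0.5611 -0.1304  0.017 ]
 [ 0.4904 -0.1321  0.017 ]]
apron screws [[ 0.5693 -0.1399  0.012 ]
 [ 0.4652 -0.1386  0.012 ]] [ 0.5172 -0.1392  0.012 ]
apron edges [[ 0.5764 -0.1484  0.012 ]
 [ 0.4576 -0.1478  0.012 ]
 [ 0.5786  0.0302  0.012 ]
 [ 0.4618  0.0279  0.012 ]]
```

Lip gap is about 59–60 mm (expected 60), the apron's end gives the slot mouth at y ≈ 0.147, slot axis x ≈ 0.518 there, bench yaw about -0.6°. The fin is at (0.5256, -0.1194).

```bash
python3 - <<'E'
from h import *
go([.5256,-.1194,.09],-88.89);go([.5256,-.1194,.022],-88.89)
E
```

```text
row [0.612 0.    0.6  ] turn 0.0
row [0.612 0.    0.872] turn 0.0
```

Request:
{"method": "step_arm", "body": {"plan": [[0.612,0,0,0,34],[0.612,0,0,0,34],[0.612,0,0,0,34],[0.612,0,0.1,0,34],[0.612,0,0.3,0,34],[0.612,0,0.5,0,34],[0.612,0,0.6,0,34],[0.612,0,0.6,0,34],[0.612,0,0.6,0,34],[0.612,0,0.6,0,34]]}}

```text
time_s: 26.02
tcp_pos: [0.5269, -0.1196, 0.0912]
eef_rot: [-179.9, -0.0, -88.9]
contact_force: [0.3, 0.1, 0.8]
gripper_width: 0.0338
gripper_force: 0.0
```

Request:
{"method": "step_arm", "body": {"plan": [[0,0,0.1,0,34],[0,0,0.2,0,34],[0,0,0.272,0,34],[0,0,0.272,0,34],[0,0,0.272,0,34],[0,0,0.272,0,9],[0,0,0.272,0,9],[0,0,0.272,0,9],[0,0,0.272,0,9],[0,0,0.272,0,9],[0,0,0.272,0,9]], "newtons": 25}}

```text
time_s: 26.93
tcp_pos: [0.5253, -0.1193, 0.0224]
eef_rot: [180.0, -0.0, -88.9]
contact_force: [-3.8, 1.6, 8.8]
gripper_width: 0.012
gripper_force: 25.0
```

Request:
{"method": "step_arm", "body": {"plan": [[0,0.01,0,0.01,9],[0,0.02,0,0.02,9],[-0.01,0.03,0,0.028,9],[-0.02,0.036,0,0.028,9],[-0.04,0.036,0,0.028,9],[-0.06,0.036,0,0.028,9],[-0.06,0.036,0,0.028,9],[-0.06,0.036,0,0.028,9]]}}

```text
time_s: 27.6
tcp_pos: [0.5167, -0.1047, 0.0224]
eef_rot: [-179.9, -0.0, -90.6]
contact_force: [-0.4, -1.9, 8.9]
gripper_width: 0.012
gripper_force: 25.0
```

```bash
sed -i 's/^S=.*/S=[(.22,.8,0,-1),(-.285,.422,0,-.963),(0,0,.409,0),(-.34,0,-.83,0),(.612,0,.6,0),(0,0,.272,0),(-.06,.036,0,.028)]/' dr.py; python3 - <<'E'
from h import *
print(DRT()[1:],r.get_state()["tcp_pos"])
a,ca=shot("scene","s2");b,cb=shot("side","d2")
cv2.imwrite("pics/m2.png",np.hstack([cv2.resize(a[225:345,280:480],(500,300),interpolation=cv2.INTER_CUBIC),cv2.resize(b[170:320,240:390],(300,300),interpolation=cv2.INTER_CUBIC)]))
E
```

```text
(array([ 0.51631299, -0.10445989,  0.02195   ]), -90.57) [ 0.51673861 -0.10470602  0.02237185]
```

View pics/m2.png

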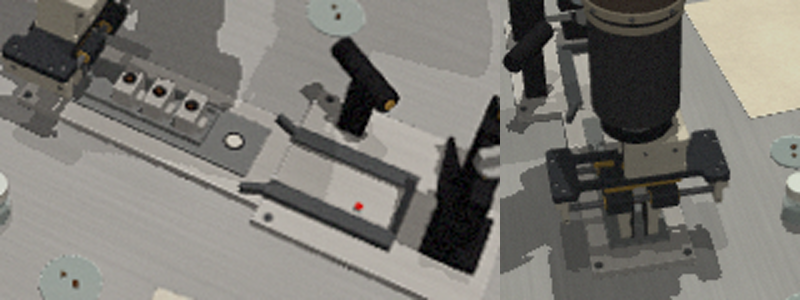

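The tray is held and aligned with the slot. Slide in, first part.

Request:
{"method": "step_arm", "body": {"plan": [[-0.03,0,0,0,9],[-0.06,0,0,0,9],[-0.09,0,0,0,9],[-0.12,0,0,0,9],[-0.15,0,0,0,9],[-0.18,0,0,0,9],[-0.21,0,0,0,9],[-0.24,0,0,0,9],[-0.27,0,0,0,9],[-0.3,0,0,0,9],[-0.3,0,0,0,9]]}}

```text
time_s: 28.62
tcp_pos: [0.517, -0.0296, 0.0224]
eef_rot: [-180.0, -0.1, -90.6]
contact_force: [-3.2, -1.9, 10.9]
gripper_width: 0.0118
gripper_force: 25.0
```

Request:
{"method": "step_arm", "body": {"plan": [[-0.03,0,0,0,9],[-0.06,0,0,0,9],[-0.09,0,0,0,9],[-0.12,0,0,0,9],[-0.15,0,0,0,9],[-0.18,0,0,0,9],[-0.21,0,0,0,9],[-0.24,0,0,0,9],[-0.27,0,0,0,9],[-0.29,0,0,0,9],[-0.29,0,0,0,9]]}}

```text
time_s: 29.53
tcp_pos: [0.5174, 0.0422, 0.0224]
eef_rot: [180.0, -0.1, -90.6]
contact_force: [-2.6, -5.2, 13.1]
gripper_width: 0.0119
gripper_force: 25.0
```

Request:
{"method": "step_arm", "body": {"plan": [[-0.01,0,0,0,9],[-0.02,0,0,0,9],[-0.03,0,0,0,9],[-0.036,0,0,0,9],[-0.036,0,0,0,9]]}}

```text
time_s: 29.95
tcp_pos: [0.5173, 0.0503, 0.0224]
eef_rot: [179.9, -0.1, -90.6]
contact_force: [-1.5, -10.0, 12.5]
gripper_width: 0.0114
gripper_force: 25.0
```

Request:
{"method": "step_arm", "body": {"plan": [[-0.006,0,0,0,9],[-0.012,0,0,0,9],[-0.012,0,0,0,9],[-0.012,0,0,0,9]]}}

```text
time_s: 30.28
tcp_pos: [0.5172, 0.0517, 0.0223]
eef_rot: [179.9, -0.2, -90.6]
contact_force: [2.2, -19.9, 12.1]
gripper_width: 0.0119
gripper_force: 25.0
```

Force against the stop is rising. One more small push, then relax, release and rise.

Request:
{"method": "step_arm", "body": {"plan": [[-0.006,0,0,0,9],[-0.006,0,0,0,9],[-0.006,0,0,0,9],[0,0,0,0,9],[0.004,0,0,0,14],[0.004,0,0,0,34],[0.004,0,0,0,34],[0.004,0,0,0,34],[0.004,0,-0.1,0,34],[0.004,0,-0.25,0,34],[0.004,0,-0.4,0,34],[0.004,0,-0.4,0,34]]}}

```text
time_s: 31.28
tcp_pos: [0.5218, 0.0557, 0.1283]
eef_rot: [-179.4, 0.2, -90.5]
contact_force: [0.9, 0.4, 0.3]
gripper_width: 0.0336
gripper_force: 0.0
```

Request:
{"method": "step_arm", "body": {"plan": [[-0.1,0,-0.35,0,34],[-0.2,0,-0.6,0,34],[-0.4,0,-0.6,0,34],[-0.4,0,-0.6,0,34],[-0.4,0,-0.6,0,34],[-0.4,0,-0.6,0,34],[-0.4,0,-0.6,0,34],[-0.4,0,-0.6,0,34]]}}

```text
time_s: 31.95
tcp_pos: [0.5181, 0.1539, 0.2703]
eef_rot: [179.9, -0.0, -90.5]
contact_force: [-0.6, 0.3, -0.9]
gripper_width: 0.0339
gripper_force: 0.0
```

```bash
sed -i 's/^S=.*/S=[(.22,.8,0,-1),(-.285,.422,0,-.963),(0,0,.409,0),(-.34,0,-.83,0),(.612,0,.6,0),(0,0,.272,0),(-.06,.036,0,.028),(-.3,0,0,0),(-.29,0,0,0),(-.036,0,0,0),(-.012,0,0,0),(.004,0,-.4,0),(-.4,0,-.6,0)]/' dr.py; python3 - <<'E'
from h import *
im,c=wshot("w12")
cv2.imwrite("pics/w12c.png",cv2.resize(im[0:290,150:500],(700,580),interpolation=cv2.INTER_CUBIC))
E
```

```text
DR [0.5188846  0.15402731 0.27195   ] -90.57 [0.51810532 0.15391803 0.27033216]
```

View pics/w12c.png

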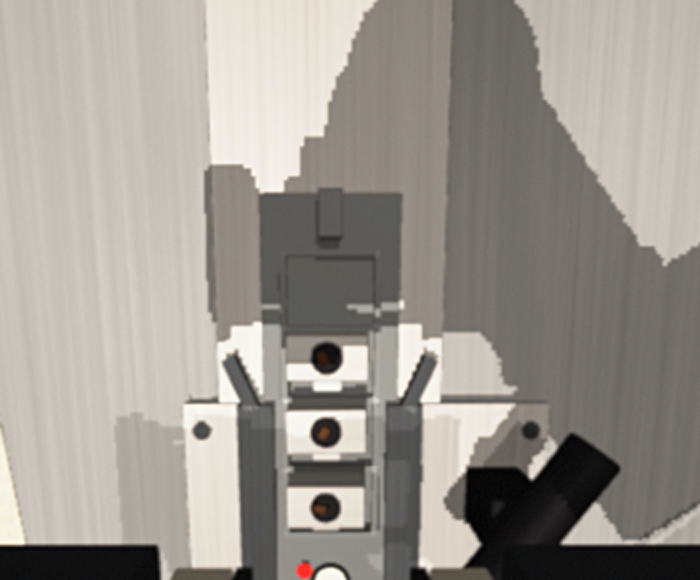

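The tray is in the slot with carriers seated. Spot is at (302,285) and the ring about (315,290), on the image's edge. I'll move a little further for a measurement.

Request:
{"method": "step_arm", "body": {"plan": [[-0.2,0,0,0,34],[-0.2,0,0,0,34],[-0.2,0,0,0,34],[-0.2,0,0,0,34],[-0.2,0,0,0,34]]}}

```text
time_s: 32.42
tcp_pos: [0.5191, 0.2031, 0.2707]
eef_rot: [179.9, -0.1, -90.6]
contact_force: [0.6, -0.6, -0.1]
gripper_width: 0.0339
gripper_force: 0.0
```

```bash
sed -i 's/(-.4,0,-.6,0)\]/(-.4,0,-.6,0),(-.2,0,0,0)]/' dr.py; python3 - <<'E'
from h import *
np.set_printoptions(precision=4,suppress=True)
im,c=wshot("w13");q=proj(c,[.519,.248,.017])[0];print(q)
red=lambda w:w[...,2]-w[...,1]>80
for n,f in(("ring",lambda w:w.min(2)>200),("spot",red)):
    o=blob(im,q,22,f);print(n,o,onz(c,[o[0]],.0175) if o[1] else 0)
L=np.load("pics/w12.npz")["T"];c12=wcam(L);g=lambda *p:[(150+x/2-.25,y/2-.25) for x,y in p]
print("back edge",onz(c12,g((261,194),(402,194)),.017),"plate edge",onz(c12,g((186,402),(549,404)),.012))
for n in("scene","side"):
    a,ca=shot(n,n+"3");q=proj(ca,[.519,.248,.0175])[0]
    w=a[int(q[1])-15:int(q[1])+16,int(q[0])-15:int(q[0])+16];print(n,q,blob(a,q,12,red),blob(a,q,12,lambda w:w.min(2)>150))
E
```

```text
DR [0.5194 0.204  0.272 ] -90.57 [0.5191 0.2031 0.2707]
[316.0071 249.2642]
ring (array([315.2635, 248.6347]), np.int32(167)) [[0.5198 0.2471 0.0175]]
spot (array([301.9661, 242.6271]), np.int32(59)) [[0.5344 0.2401 0.0175]]
back edge [[0.5529 0.0387 0.017 ]
 [0.482  0.0394 0.017 ]] plate edge [[0.5975 0.144  0.012 ]
 [0.4004 0.1471 0.012 ]]
scene [428.9495 304.5189] (array([423.125, 306.875]), np.int32(8)) (array([427.5   , 304.2917]), np.int32(24))
side [285.5538 199.4703] (None, 0) (array([284.2857, 203.1429]), np.int32(7))
```

Ring at (0.5198, 0.2471) and spot at (0.5344, 0.2401). The back edge plus 208 mm gives 0.247, so the tray is home. The spot must move about -14.7 mm in x and then about 8 mm towards the post. Next I'll look at the wings from above.

Request:
{"method": "step_arm", "body": {"plan": [[-0.542,0.17,0,0,34],[-0.542,0.17,0,0,34],[-0.542,0.17,0,0,34],[-0.542,0.17,0,0,34],[-0.542,0.17,0,0,34],[-0.542,0.17,0,0,34],[-0.542,0.17,0,0,34],[-0.542,0.17,0,0,34]]}}

```text
time_s: 33.23
tcp_pos: [0.4785, 0.3389, 0.2716]
eef_rot: [-180.0, 0.0, -90.6]
contact_force: [0.1, -0.1, -0.2]
gripper_width: 0.034
gripper_force: 0.0
```

```bash
sed -i 's/(-.2,0,0,0)\]/(-.2,0,0,0),(-.542,.17,0,0)]/' dr.py; python3 - <<'E'
from h import *
np.set_printoptions(precision=4,suppress=True)
im,c=wshot("w14")
for X in([.4359,.3421,.166],[.5209,.3411,.166]): print(proj(c,X))
cv2.imwrite("pics/w14c.png",cv2.resize(im[100:340,180:460],(700,600),interpolation=cv2.INTER_CUBIC))
E
```

```text
DR [0.4782 0.3399 0.272 ] -90.57 [0.4785 0.3389 0.2716]
[[375.0937 246.7254]]
[[254.5767 246.5308]]
```

View pics/w14c.png

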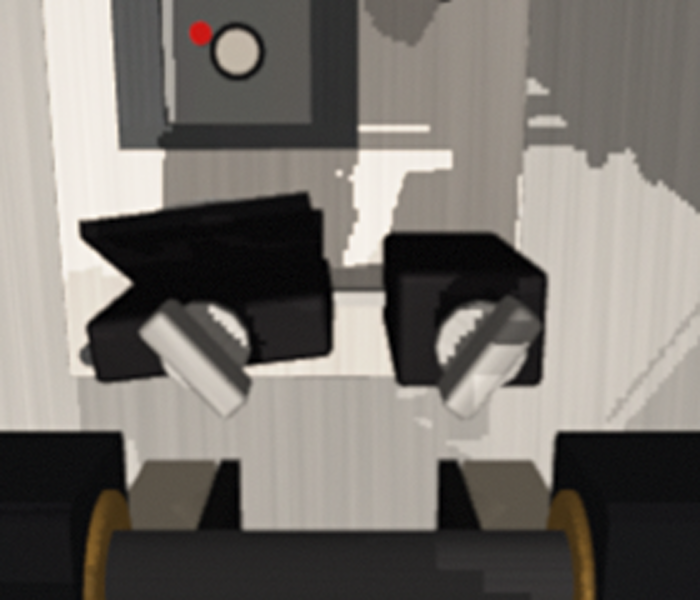

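The view shows the ring centre at crop (237,51), the spot at (200,34), the far wing centre around (198,360) at about 45° down-right, and the near wing around (497,362) at about 52° up-right.

```bash
python3 - <<'E'
from h import *
np.set_printoptions(precision=4,suppress=True)
T=np.load("pics/w14.npz")["T"];c=wcam(T);im=cv2.imread("pics/w14.png")
g=lambda *p:[(180+x/2.5-.3,100+y/2.5-.3) for x,y in p]
for n,p in(("far",[(140,330),(172,302),(250,385),(230,417)]),("near",[(443,402),(472,418),(542,328),(512,298)])):
    P=onz(c,g(*p),.166);print(n,P.mean(0),np.linalg.norm(np.diff(P,axis=0),axis=1))
for n,p in(("far disc",(215,340)),("near disc",(475,340))): print(n,onz(c,g(p),.144))
m=(im.min(2)>150).astype(np.uint8)
q=onz(c,[blob(im,g((237,51))[0],14,lambda w:w.min(2)>140)[0],blob(im,g((200,34))[0],12,lambda w:w[...,2]-w[...,1]>80)[0]],.0175);print("ring,spot",q,q[0]-q[1])
g2=cv2.cvtColor(im,cv2.COLOR_BGR2GRAY)
for n,(x,y) in(("far",(198,360)),("near",(495,360))):
    u,v=np.array(g((x,y))[0]).astype(int);w=g2[v-26:v+27,u-26:u+27]
    cn,_=cv2.findContours((w>115).astype(np.uint8),cv2.RETR_EXTERNAL,cv2.CHAIN_APPROX_NONE);k=min(cn,key=lambda k:-cv2.pointPolygonTest(k,(26,26),True));rc=cv2.minAreaRect(k)
    print(n,rc,onz(c,[np.array(rc[0])+[u-26,v-26]],.166))
E
```

```text
far [0.5176 0.3388 0.166 ] [0.0122 0.0319 0.0112]
near [0.435  0.3405 0.166 ] [0.0097 0.0323 0.0122]
far disc [[0.5157 0.3385 0.144 ]]
near disc [[0.4368 0.3392 0.144 ]]
ring,spot [[0.5189 0.2472 0.0175]
 [0.5335 0.2398 0.0175]] [-0.0146  0.0073  0.    ]
far ((26.0, 30.0), (52.0, 44.0), 0.0) [[0.5185 0.3415 0.166 ]]
near ((26.0, 26.0), (52.0, 52.0), 90.0) [[0.4346 0.3394 0.166 ]]
```

Request:
{"method": "step_arm", "body": {"plan": [[-0.004,0.172,0,-1,34],[-0.004,0.172,0,-1,34],[-0.004,0.172,0,-1,34],[-0.004,0.172,0,-1,34],[-0.004,0.172,0,-1,34],[-0.004,0.172,0,-1,34],[-0.004,0.172,0,-1,34],[-0.004,0.172,0,-1,34],[-0.004,0.172,0,-1,34],[-0.004,0.172,0,-1,34],[-0.004,0.172,0,-1,34]]}}

```text
time_s: 34.2
tcp_pos: [0.4356, 0.3407, 0.2717]
eef_rot: [-180.0, -0.0, -30.8]
contact_force: [0.4, -0.1, -0.5]
gripper_width: 0.0342
gripper_force: 0.0
```

Request:
{"method": "step_arm", "body": {"plan": [[0,0,0,-1,34],[0,0,0,-1,34],[0,0,0,-1,34],[0,0,0,-1,34],[0,0,0,-1,34],[0,0,0,-1,34],[0,0,0,-1,34],[0,0,0,-1,34],[0,0,0,-1,34],[0,0,0,-1,34],[0,0,0,-1,34]]}}

```text
time_s: 35.12
tcp_pos: [0.4354, 0.3411, 0.2715]
eef_rot: [-180.0, -0.0, 29.2]
contact_force: [-0.2, -0.2, 0.6]
gripper_width: 0.0339
gripper_force: 0.0
```

Request:
{"method": "step_arm", "body": {"plan": [[0,0,0,-0.393,30],[0,0,0,-0.393,30],[0,0,0.1,-0.393,30],[0,0,0.2,-0.393,30],[0,0,0.25,-0.393,30],[0,0,0.25,-0.393,30],[0,0,0.25,-0.393,30],[0,0,0.25,-0.393,30]]}}

```text
time_s: 35.78
tcp_pos: [0.4358, 0.3418, 0.2101]
eef_rot: [180.0, -0.1, 52.9]
contact_force: [-0.2, -0.9, 1.2]
gripper_width: 0.0301
gripper_force: 0.0
```

```bash
sed -i 's/(-.542,.17,0,0)\]/(-.542,.17,0,0),(-.004,.172,0,-1),(0,0,0,-1),(0,0,.25,-.393)]/' dr.py; python3 - <<'E'
from h import *
s=r.get_state();print(DRT()[1:],s["tcp_pos"],s["eef_rot"],s["joints"])
E
```

```text
(array([0.43524418, 0.34136866, 0.20945   ]), 53.010000000000005) [0.4358295  0.34181578 0.21014302] [ 1.79975488e+02 -8.24188898e-02  5.29299584e+01] [ 5.83902550e+01  9.80284652e+00 -1.62400432e+01  3.59121778e-02
 -6.38774023e+01  8.45238964e+01]
```

Request:
{"method": "step_arm", "body": {"plan": [[0,0,0.1,0,30],[0,0,0.2,0,30],[0,0,0.242,0,30],[0,0,0.242,0,30],[0,0,0.242,0,30],[0,0,0.242,0,7],[0,0,0.242,0,7],[0,0,0.242,0,7],[0,0,0.242,0,7],[0,0,0.242,0,7]], "newtons": 20}}

```text
time_s: 36.62
tcp_pos: [0.4357, 0.3417, 0.1494]
eef_rot: [180.0, -0.1, 53.0]
contact_force: [0.3, -0.7, 3.8]
gripper_width: 0.0102
gripper_force: 20.0
```

Request:
{"method": "step_arm", "body": {"plan": [[0,0,0,0.95,7],[0,0,0,0.95,7],[0,0,0,0.95,7],[0,0,0,0.95,7],[0,0,0,0.95,7],[0,0,0,0.95,7],[0,0,0,0.95,7],[0,0,0,0.95,7],[0,0,0,0.95,7],[0,0,0,0.95,7]]}}

```text
time_s: 37.45
tcp_pos: [0.436, 0.3408, 0.1494]
eef_rot: [180.0, -0.1, -3.9]
contact_force: [3.1, -4.5, 6.2]
gripper_width: 0.0098
gripper_force: 20.0
```

```bash
sed -i 's/(0,0,.25,-.393)\]/(0,0,.25,-.393),(0,0,.242,0),(0,0,0,.95)]/' dr.py; cat > sp.py <<'E'
from h import *
np.set_printoptions(precision=4,suppress=True)
for n in("scene","side"):
    a,c=shot(n);q=proj(c,[.5198,.2471,.0175])[0]
    s=blob(a,q,14,lambda w:w[...,2]-w[...,1]>70);print(n,s,onz(c,[s[0]],.0175) if s[1] else 0,blob(a,q,8,lambda w:w.min(2)>150),q)
E
python3 sp.py
```

```text
scene (array([424.125, 302.875]), np.int32(8)) [[0.5202 0.235  0.0175]] (array([427.9091, 304.3636]), np.int32(22)) [428.5249 304.6061]
side (None, 0) 0 (array([285. , 199.5]), np.int32(4)) [285.8761 199.6176]
```

```bash
python3 - <<'E'
from h import *
c=cam("scene");print(onz(c,[(423.125,306.875),(427.7,304.33),(424.125,302.875)],.0175)[:,:2].round(4))
E
```

```text
[[0.5334 0.2369]
 [0.52   0.2449]
 [0.5202 0.235 ]]
```

Request:
{"method": "step_arm", "body": {"plan": [[0,0,0,0.06,7],[0,0,0,0.06,7],[0,0,0,0.06,7],[0,0,0,0.06,14],[0,0,0,0.06,30],[0,0,0,0.06,30],[0,0,0,0.06,30],[0,0,-0.15,0.06,30],[0,0,-0.3,0.06,30],[0,0,-0.492,0.06,30],[0,0,-0.492,0.06,30]]}}

```text
time_s: 38.47
tcp_pos: [0.4375, 0.3435, 0.2791]
eef_rot: [-179.5, -0.4, -7.5]
contact_force: [1.2, 0.7, 0.9]
gripper_width: 0.0301
gripper_force: 0.0
```

```bash
sed -i 's/(0,0,0,.95)\]/(0,0,0,.95),(0,0,-.492,.06)]/' dr.py; python3 - <<'E'
from h import *
s=r.get_state();print(DRT()[1:],s["tcp_pos"],s["eef_rot"],s["gripper_width"])
go([.4782,.3399,.272],-67.6)
E
python3 sp.py
```

```text
(array([0.43524418, 0.34136866, 0.27195   ]), -7.5899999999999945) [0.43752816 0.34345009 0.27906601] [-179.5349411    -0.37360371   -7.49618727] 0.030078244629656924
row [ 0.171 -0.017 -0.   ] turn 1.0
scene (array([424.25, 302.75]), np.int32(8)) [[0.5197 0.2352 0.0175]] (array([427.9091, 304.3636]), np.int32(22)) [428.5249 304.6061]
side (None, 0) 0 (None, 0) [285.8761 199.6176]
```

Back to the viewing pose (yaw about -90).

Request:
{"method": "step_arm", "body": {"plan": [[0.171,-0.017,0,1,30],[0.171,-0.017,0,1,30],[0.171,-0.017,0,1,30],[0.171,-0.017,0,1,30],[0.171,-0.017,0,1,30],[0.171,-0.017,0,1,30],[0.171,-0.017,0,1,30],[0.171,-0.017,0,1,30],[0.171,-0.017,0,1,30],[0.171,-0.017,0,1,30]]}}

```text
time_s: 39.4
tcp_pos: [0.4777, 0.3398, 0.2701]
eef_rot: [179.9, -0.0, -67.7]
contact_force: [0.2, 0.3, 0.0]
gripper_width: 0.0297
gripper_force: 0.0
```

Request:
{"method": "step_arm", "body": {"plan": [[0,0,0,0.383,30],[0,0,0,0.383,30],[0,0,0,0.383,30],[0,0,0,0.383,30],[0,0,0,0.383,30],[0,0,0,0.383,30]]}}

```text
time_s: 39.9
tcp_pos: [0.4779, 0.3398, 0.2707]
eef_rot: [180.0, -0.0, -90.4]
contact_force: [-0.7, 0.4, 0.4]
gripper_width: 0.0298
gripper_force: 0.0
```

```bash
sed -i 's/(0,0,-.492,.06)\]/(0,0,-.492,.06),(.171,-.017,0,1),(0,0,0,.383)]/' dr.py; cat > sw.py <<'E'
from h import *
np.set_printoptions(precision=4,suppress=True)
import sys
im,c=wshot(sys.argv[1]);q=proj(c,[.5192,.2472,.0175])[0];print(q)
o=[blob(im,q,24,lambda w:w.min(2)>140),blob(im,q,24,lambda w:w[...,2]-w[...,1]>80)];print(o)
P=onz(c,[k[0] for k in o],.0175);print("ring,spot",P,"need",P[0]-P[1])
for n,X in(("far",[.518,.3388,.166]),("near",[.435,.3405,.166])):
    u,v=np.round(proj(c,X)[0]).astype(int);w=cv2.cvtColor(im[v-16:v+17,u-16:u+17],cv2.COLOR_BGR2GRAY)
    print(n,u,v);print("\n".join("".join("%4d"%x for x in r_[::2]) for r_ in w[::2])) if n=="far" else 0
E
python3 sw.py w15
```

```text
DR [0.4782 0.3399 0.272 ] -90.57 [0.4779 0.3398 0.2707]
[274.0427 120.2529]
[(array([274.052 , 120.1792]), np.int32(173)), (array([272.8923, 110.2   ]), np.int32(65))]
ring,spot [[0.5192 0.2471 0.0175]
 [0.52   0.2374 0.0175]] need [-0.0008  0.0097  0.    ]
far 258 243
 169 177 184 179 117  62  61  61  66  86  86 114 154 213 220 206 114
 188 197 206 209 169  99  61  61  59  70  86  84  85 147 211 219 189
 185 191 199 209 201 153  83  59  63  62  78  87  84  92 213 220 215
 184 187 192 202 209 193 133  69  60  61  63  82  84  97 208 212 215
 177 187 188 198 206 209 180 116  63  60  60  67  85  85  87 160 226
 134 180 187 191 200 206 205 164  97  59  61  60  70  84  84 117 157
 127 174 185 189 195 203 206 200 148  81  59  61  60  79  88  84  94
  89 187 168 187 190 197 205 206 190 128  68  61  60  62  85  86  86
  49 195 191 175 191 194 201 205 205 175 112  63  61  60  68  87  87
  16 145 204 170 181 192 195 201 204 202 160  80  61  61  60  71  86
 202 206 208 208 168 188 193 198 202 204 196 140  79  59  60  62  77
 200 202 184 198 181 170 192 195 199 202 204 185 127  67  59  60  78
 175 174 177 171 202 193 178 196 198 200 202 203 162 102  63  62  58
 176 174 177 173 172 175 155 187 197 198 201 203 196 158  91  60  60
 177 174 179 175 167 170 170 166 193 198 196 200 202 191 141  76  60
 177 175 178 177 168 170 174 155 171 197 197 197 200 200 181 125  63
 176 175 177 176 169 169 175 173 164 183 198 195 196 200 201 169 103
near 376 245
```

Ring–spot gap is now (-0.8, +9.7) mm. The far wing's edge runs at about -54.4° in world, its centre near (0.5203, 0.340). I'll grip it there and turn about +46°.

Request:
{"method": "step_arm", "body": {"plan": [[-0.002,-0.168,0,-0.603,30],[-0.002,-0.168,0,-0.603,30],[-0.002,-0.168,0,-0.603,30],[-0.002,-0.168,0,-0.603,30],[-0.002,-0.168,0,-0.603,30],[-0.002,-0.168,0,-0.603,30],[-0.002,-0.168,0.12,-0.603,30],[-0.002,-0.168,0.25,-0.603,30],[-0.002,-0.168,0.25,-0.603,30],[-0.002,-0.168,0.25,-0.603,30]]}}

```text
time_s: 40.78
tcp_pos: [0.5195, 0.3392, 0.2079]
eef_rot: [179.8, -0.1, -54.5]
contact_force: [-0.4, 0.3, 1.1]
gripper_width: 0.0303
gripper_force: 0.0
```

Request:
{"method": "step_arm", "body": {"plan": [[0,0,0.1,0,30],[0,0,0.2,0,30],[0,0,0.242,0,30],[0,0,0.242,0,30],[0,0,0.242,0,30],[0,0,0.242,0,7],[0,0,0.242,0,7],[0,0,0.242,0,7],[0,0,0.242,0,7],[0,0,0.242,0,7]]}}

```text
time_s: 41.62
tcp_pos: [0.5202, 0.34, 0.1495]
eef_rot: [-180.0, -0.0, -54.4]
contact_force: [-3.3, -0.1, 6.1]
gripper_width: 0.0098
gripper_force: 20.0
```

```bash
python3 sp.py
```

```text
scene (array([424.5, 303. ]), np.int32(8)) [[0.5201 0.236  0.0175]] (None, 0) [428.5249 304.6061]
side (None, 0) 0 (None, 0) [285.8761 199.6176]
```

Request:
{"method": "step_arm", "body": {"plan": [[0,0,0,-0.77,7],[0,0,0,-0.77,7],[0,0,0,-0.77,7],[0,0,0,-0.77,7],[0,0,0,-0.77,7],[0,0,0,-0.77,7],[0,0,0,-0.77,7],[0,0,0,-0.77,7],[0,0,0,-0.77,7]]}}

```text
time_s: 42.47
tcp_pos: [0.5203, 0.3401, 0.1495]
eef_rot: [-180.0, -0.0, -8.2]
contact_force: [-2.0, -1.1, 4.6]
gripper_width: 0.0099
gripper_force: 20.0
```

```bash
python3 sp.py
```

```text
scene (array([428. , 304.5]), np.int32(6)) [[0.5201 0.2458 0.0175]] (None, 0) [428.5249 304.6061]
side (None, 0) 0 (None, 0) [285.8761 199.6176]
```

Moved 9.8 mm as wanted. Release, rise and check from the viewing pose.

Request:
{"method": "step_arm", "body": {"plan": [[0,0,0,0,14],[0,0,0,0,30],[0,0,0,0,30],[0,0,0,0,30],[0,0,-0.15,0,30],[0,0,-0.3,0,30],[0,0,-0.492,0,30],[0,0,-0.492,0,30],[0,0,-0.492,0,30]]}}

```text
time_s: 43.32
tcp_pos: [0.5216, 0.3412, 0.2757]
eef_rot: [-179.7, -0.3, -8.2]
contact_force: [-0.3, -0.4, -0.5]
gripper_width: 0.03
gripper_force: 0.0
```

Request:
{"method": "step_arm", "body": {"plan": [[0,0,0,1,30],[0,0,0,1,30],[0,0,0,1,30],[0,0,0,1,30],[0,0,0,1,30],[0,0,0,1,30],[0,0,0,1,30],[0,0,0,1,30],[0,0,0,1,30],[0,0,0,1,30]]}}

```text
time_s: 44.15
tcp_pos: [0.5199, 0.3398, 0.2703]
eef_rot: [179.9, -0.0, -68.3]
contact_force: [-1.1, -0.1, -0.0]
gripper_width: 0.0299
gripper_force: 0.0
```

```bash
sed -i 's/(0,0,0,.383)\]/(0,0,0,.383),(-.002,-.168,.25,-.603),(0,0,.242,0),(0,0,0,-.77),(0,0,-.492,0),(0,0,0,1)]/' dr.py; python3 - <<'E'
from h import *
s=r.get_state();print(DRT()[1:],s["tcp_pos"],s["eef_rot"])
go([.4782,.3399,.272],-90.57)
E
```

```text
(array([0.52018388, 0.34001701, 0.27195   ]), -68.19) [0.51987894 0.33977853 0.27028032] [ 1.79912966e+02 -2.93163247e-02 -6.83285117e+01]
row [-0.062  0.156 -0.   ] turn 0.373
```

Request:
{"method": "step_arm", "body": {"plan": [[-0.062,0.156,0,0.373,30],[-0.062,0.156,0,0.373,30],[-0.062,0.156,0,0.373,30],[-0.062,0.156,0,0.373,30],[-0.062,0.156,0,0.373,30],[-0.062,0.156,0,0.373,30],[-0.062,0.156,0,0.373,30]]}}

```text
time_s: 44.73
tcp_pos: [0.4784, 0.3398, 0.2711]
eef_rot: [180.0, -0.0, -90.4]
contact_force: [-0.2, 0.2, 0.6]
gripper_width: 0.0299
gripper_force: 0.0
```

```bash
sed -i 's/(0,0,0,1)\]/(0,0,0,1),(-.062,.156,0,.373)]/' dr.py; python3 - <<'E'
from h import *
np.set_printoptions(precision=4,suppress=True)
im,c=wshot("w16");u,v=np.round(proj(c,[.5192,.2472,.0175])[0]).astype(int);w=im[v-20:v+21,u-20:u+21].astype(int)
print(u,v);s=blob(im,(u,v),20,lambda w:w[...,2]-w[...,1]>80);print(s)
ring=(w.max(2)<45).astype(np.uint8);cn,_=cv2.findContours(ring,cv2.RETR_LIST,cv2.CHAIN_APPROX_NONE)
for k in cn:
    if len(k)>20: e=cv2.fitEllipse(k);print(e);P=onz(c,[np.array(e[0])+[u-20,v-20],s[0]],.0175);print(P,"need",P[0]-P[1])
# carriers
for X in([.52,.1945,.049],[.52,.158,.049],[.52,.12,.049]):
    q=proj(c,X)[0];print(q,blob(im,q,14,dark))
E
```

```text
DR [0.4782 0.3399 0.272 ] -90.57 [0.4784 0.3398 0.2711]
274 120
(array([273.459 , 120.7049]), np.int32(61))
((20.455368041992188, 19.102575302124023), (19.448835372924805, 20.372623443603516), 173.14321899414062)
[[0.5188 0.2461 0.0175]
 [0.5198 0.2476 0.0175]] need [-0.0011 -0.0015  0.    ]
((20.439943313598633, 19.08370018005371), (21.016944885253906, 22.135889053344727), 169.45794677734375)
[[0.5188 0.246  0.0175]
 [0.5198 0.2476 0.0175]] need [-0.0011 -0.0016  0.    ]
[267.5451  57.6103] (array([267.5778,  56.0833]), np.int32(180))
[265.9806  13.3064] (array([266.5196,   8.6225]), np.int32(204))
[264.3128 -34.888 ] (array([266.5196,   8.6225]), np.int32(204))
```

The spot is about 2 mm from the ring centre, within the 4 mm limit. Carriers are still in place, the tray is home and the arm is clear. Handing in.

```bash
python3 -c "
from h import *
print(workorder.close_job())"
```

```text
the job is handed in; nothing more can be done
None
```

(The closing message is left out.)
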